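# Sort kiln posts by length and set the stop bar

## Task

Take the three kiln posts from under the ware rack's upper board and stand each one upright, setting it down gently, not dropping it, in the lane of the sorting board that is headed by the fixed post of the same length, between that post and the steel mark fins. When all three stand in their rows, tap the stiff stop bar forward until its far face is level with the fins, without pushing it past them. Leave the bowl, the mug and the jar where they are.

Things in the scene. Friction and masses are not known exactly. Their poses are not given: they have to be found in the camera images.
- post_short: The short kiln post to sort: plain upright bisque cylinder, 36 mm diameter, 50 mm long, about 80 g, a small dark centre hole showing in its top. It starts upright on the ware rack's lower board. Origin at the centre of its underside, z along its length.
- post_middle: The middle kiln post to sort: plain upright bisque cylinder, 36 mm diameter, 80 mm long, about 128 g, a small dark centre hole showing in its top. It starts upright on the ware rack's lower board. Origin at the centre of its underside, z along its length.
- post_long: The long kiln post to sort: plain upright bisque cylinder, 36 mm diameter, 110 mm long, about 176 g, a small dark centre hole showing in its top. It starts upright on the ware rack's lower board. Origin at the centre of its underside, z along its length.
- pattern_short: The short pattern post, fixed at the far (board +x) end of one lane of the sorting board; bisque cylinder, 36 mm diameter, 50 mm long, same shape as post_short. Which lane it heads varies. Origin at the centre of its underside, on the board's top; x along the lane away from the stop bar, y across the lanes (as the board's axes).
- pattern_middle: The middle pattern post, fixed at the far (board +x) end of one lane of the sorting board; bisque cylinder, 36 mm diameter, 80 mm long, same shape as post_middle. Which lane it heads varies. Origin at the centre of its underside, on the board's top; x along the lane away from the stop bar, y across the lanes (as the board's axes).
- pattern_long: The long pattern post, fixed at the far (board +x) end of one lane of the sorting board; bisque cylinder, 36 mm diameter, 110 mm long, same shape as post_long. Which lane it heads varies. Origin at the centre of its underside, on the board's top; x along the lane away from the stop bar, y across the lanes (as the board's axes).
- board: Fixed pale wooden sorting board, its x axis roughly towards world -y, 300 (x) by 290 mm (y), 15 mm thick; it spans board x -180 to +120 mm, origin on the table. Three lanes run along its x, centred at board y = -85, 0 and +85 mm, parted by battens 8 mm wide, 12 mm high (board x -50 to +115 mm), with a 12 mm batten across the far end and 14 mm high side rails. Pattern posts stand at board x = +75 mm; one more post fits at about +10 mm.
- stop_edge (a point): Middle of the far (board +x) face of the stop bar: a dark wooden bar across the near end of the board, 262 mm wide, 14 mm thick, 30 to 50 mm above the table (this point at 40 mm). It slides only along board x, this face from board x = -135 to -20 mm; it is stiff (about 6 N to move) and stays where it is left. Axes as the board's.
- stop_push (a point): Middle of the near (board -x) face of the push block on the stop bar, 60 mm above the table: a flat upright face 44 mm wide, from 30 to 78 mm above the table, 30 mm nearer than stop_edge. Axes as the board's.
- mark: The mark: a pair of thin upright steel fins (3 mm thick in x, 30 mm high), one on each side rail of the board beside the ends of the stop bar. Origin midway between the two, on top of the rails (29 mm above the table), at the middle of the fins' thickness; x as the board's. It lies at board x between -65 and -40 mm; the stop bar's far face belongs level with it.
- rack: Fixed wooden ware rack; its x axis points roughly to world -y (to the right). Its lower board, 15 mm thick, rack x -60 to +150 mm, 350 mm wide in y, carries the posts: they stand near rack x = 0 at about y = -95, 0 and +95 mm, open to the rack -x side, partly under an upper board. Side panels 12 mm thick at y = +-169 mm, from x = +22 mm back. Origin on the table at rack x = y = 0.
- rack_edge (a point): Middle of the lower front edge of the rack's upper board, at rack x = +20 mm, 155 mm above the table. A front board and stacked bowls on it reach 250 mm above the table. A vertical gripper over a post hits it; one leaning 25 to 40 degrees, its body back towards rack -x, fits. Axes as the rack's.
- bowl: Bystander: bisque bowl, 90 mm across, 40 mm high; origin at the centre of its underside.
- mug: Bystander: bisque mug, 76 mm across, 85 mm high, handle towards its y; origin at the centre of its underside.
- glaze_jar: Bystander: glaze jar, 68 mm across, 100 mm high; origin at the centre of its underside.
Not all that is in view belongs to the job. Leave any purple or yellow look-alike of the post_short alone.

How it is judged:
By the outcome, as a careful person would: the job done as asked, in the order asked, and still so for the second after the job is handed in, with the robot touching nothing.
It also fails if it takes over 72 s, if anything falls off the work surface, if the arm or the gripper's body presses on something with over 40 N, if the wrist force passes 120 N, or if a joint passes its speed limit or range.

## Robot

A 6-joint arm with a two-finger parallel gripper is mounted at the origin on the work surface. World frame = base frame: x ahead of the robot, y to its left, z up, the work surface at z = 0. Lengths are in m, angles in rad, forces in N, time in s.
With the tool pointing down it reaches from about 0.4 to 0.825 m from the base axis. Payload 7 kg.
Tool frame: the origin (TCP) lies midway between the tips of the shut fingers; the grasp point (between the pads) lies 19 mm behind it; z points along the fingers, x is the direction in which the jaws open and shut, and the axes are right-handed (so a half turn about z gives the same grasp; the last joint's range is limited). The gripper opens to 88 mm and grips with 3 to 60 N. Pads are 19 mm wide; open, the fingers measure 130 mm over their backs; the gripper's body (78 mm by 193 mm) begins 47 mm behind the grasp point.
Start: joints at [1.43, 0.359, 0.012, 0, -1.224, -0.288], TCP at [0.281, 0.614, 0.227] pointing down, gripper open.
Joint ranges: [-3.07, 3.07], [-1.43, 2.12], [-1.02, 1.25], [-3.03, 1.67], [-3.05, -0], [-3.03, 3.03]. Speed limits (rad/s): [2.39, 2.39, 3.01, 3.14, 3.14, 3.14].

## Interface

Orientations are given as [roll, pitch, yaw] about the fixed x, y, z axes, in that order (R = Rz(yaw) Ry(pitch) Rx(roll)).
In Python, from station import arm, grab_frame, camera_params gives the robot as it stands.
- The arm moves only by the shell command python3 -m handwheel 'ROWS' [FORCE]. ROWS is JSON, a list that holds one entry, the list of rows, each a list of 5 numbers: the finger opening in m, from 0 to 0.0876, then the shift along the tool's x, y, z in m, then the turn about the tool's z in degrees. A call has 1 to 20 rows; each row is the pose to reach, as a shift and turn from the pose measured when the call began, along the tool's axes at that moment; what a row does not reach only later rows make up. A row lasts 1/12 s, in which the tool goes at most 41.7 mm and 7.16 degrees, less where a joint would pass 70% of its speed; a pose out of reach is approached as far as the arm can. A call with a gripper value outside its range is refused whole. The fingers move at their own pace and stop on an object; FORCE is the grip in N (left out, the last holds). Time passes only in rows, so rows that repeat a pose let the fingers close. It gives the time, the measured TCP pose, the force and the opening at its end, in the units of the state.
- arm.get_state(): the state, without advancing time (a new reading comes with each control period).
- grab_frame(name): name is "scene" or "top" or "wrist"; returns the picture (480x640x3 uint8, blue, green, red); there is no depth.
- camera_params(name): a dict with "intrinsics" (3x3 intrinsics, pixels), "R" (3x3) and "t" (3): a world point X has camera coordinates R X + t; the wrist camera has in their place "tool_from_camera" (4x4, takes a point from camera to tool coordinates, whose origin is the TCP and whose axes are the tool frame's). Camera axes: x right, y down, z forward; pixel columns grow to the right and rows downward; lengths in m; the calibration is good to about 2 mm. A picture is of the moment at which its call begins: read the wrist's pose just before it. camera_params takes no time and is no camera call.
- arm.job_done(): hands the job in, once; it reports no verdict.
The state is a dict: "t": time; "q": joint angles; "qd": joint speeds; "joint_efforts": joint torques, N m; "eef_pos": TCP position; "ee_rot": TCP orientation; "force": force on the tool from outside, world axes, zero at the start; "moment": the same for the moment, N m; "width": finger opening in m.
Only numpy, scipy, OpenCV 4.12 (cv2) and the standard library are available. Lean on these libraries where they do the work, as an engineer would, in place of code of your own. Each camera call takes 0.05 s, during which the arm holds its last target.

## Working session

There is one attempt and no reset: what is moved stays moved. The work goes in short steps, Python scripts to look and compute and a shell command to move; the robot and the scene stay as the last step left them, time stands still between calls to the robot, and variables do not carry over. Pictures are saved under pics/ and viewed, and the job is handed in when it is done.

I'll start by looking at the state and the cameras.

```bash
ls; mkdir -p pics
python3 - <<'E'
from station import arm, grab_frame, camera_params
import cv2
s=arm.get_state(); print({k:(v if not hasattr(v,'round') else v) for k,v in s.items()})
for n in ("scene","top","wrist"):
    cv2.imwrite(f"pics/{n}0.png",grab_frame(n)); p=camera_params(n); print(n,p)
E
```

```text
pics
{'t': 0.0, 'q': array([ 1.43005475e+00,  3.59387751e-01,  1.10716582e-02, -3.34034405e-04,
       -1.22408154e+00, -2.88093990e-01]), 'qd': array([ 0.00056094,  0.00089176,  0.00135861, -0.00065379, -0.00070181,
       -0.00071667]), 'joint_efforts': array([ 5.09600013e-04, -5.82728112e+01,  2.93059874e+01,  6.99730039e+00,
        6.95429437e-03, -1.84238720e-04]), 'eef_pos': array([0.28050563, 0.61343334, 0.22563059]), 'ee_rot': array([-3.14143871e+00, -1.62454102e-03, -1.99974578e+00]), 'force': array([-0.10153483, -0.16239483,  0.29304636]), 'moment': array([-0.00506739, -0.00015872,  0.03416707]), 'width': 0.08752270344168508}
scene {'intrinsics': array([[580.36627451,   0.        , 324.70813664],
       [  0.        , 580.36627451, 245.69090845],
       [  0.        ,   0.        ,   1.        ]]), 'R': array([[-0.65468447,  0.75566666,  0.01887158],
       [ 0.5308905 ,  0.4774311 , -0.70015342],
       [-0.53809248, -0.44836083, -0.71374299]]), 't': array([ 0.39404777, -0.24622894,  1.91231212])}
top {'intrinsics': array([[544.20231308,   0.        , 319.6061106 ],
       [  0.        , 544.20231308, 239.75117718],
       [  0.        ,   0.        ,   1.        ]]), 'R': array([[-0.02809548, -0.99956349,  0.00913664],
       [-0.98889668,  0.02645903, -0.14623018],
       [ 0.14592461, -0.0131436 , -0.9892084 ]]), 't': array([0.00286266, 0.61553346, 1.45844792])}
wrist {'intrinsics': array([[423.83354716,   0.        , 324.89071062],
       [  0.        , 423.83354716, 239.06180872],
       [  0.        ,   0.        ,   1.        ]]), 'tool_from_camera': array([[ 9.99999884e-01,  4.81668827e-04, -2.24281642e-05,
        -4.57264003e-04],
       [-4.55807520e-04,  9.59436252e-01,  2.81925292e-01,
        -7.64292143e-02],
       [ 1.57313019e-04, -2.81925249e-01,  9.59436360e-01,
        -1.57921331e-01],
       [ 0.00000000e+00,  0.00000000e+00,  0.00000000e+00,
         1.00000000e+00]])}
```

View pics/scene0.png

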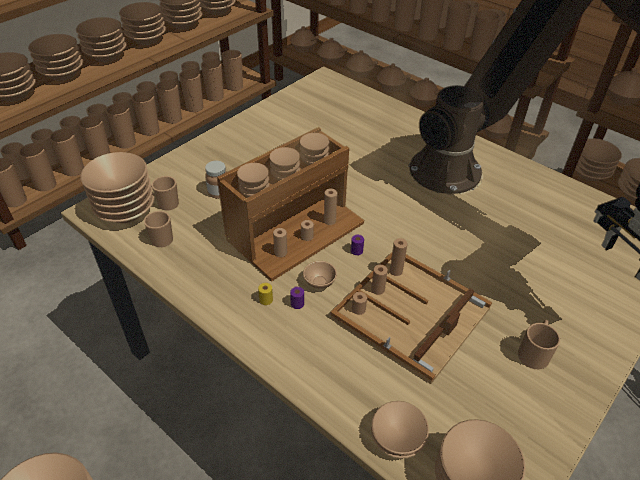

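View pics/top0.png

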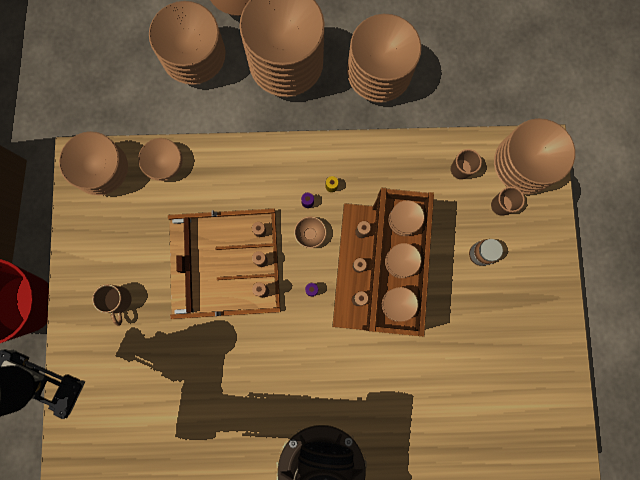

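View pics/wrist0.png

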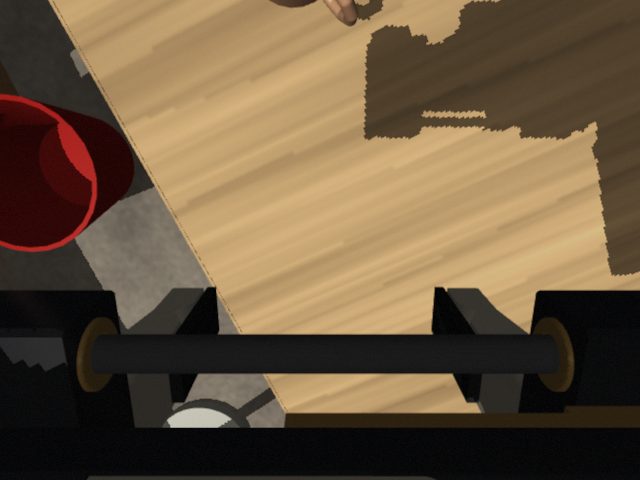

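The scene view has the rack posts at about (330,207) long, (307,230) short and (280,242) middle. The board heads are at about (399,258) long, (379,280) middle and (359,303) short. The top view shows the board at columns 170–280 and the rack at 335–435. Next I'll zoom in to measure.

Run:
```python
import cv2
t=cv2.imread("pics/top0.png"); s=cv2.imread("pics/scene0.png")
def crop(im,x0,y0,w,h,k,f):
    cv2.imwrite(f,cv2.resize(im[y0:y0+h,x0:x0+w],None,fx=k,fy=k,interpolation=cv2.INTER_CUBIC))
crop(t,155,195,135,135,5.5 and 4,"pics/tb.png")
crop(t,285,180,160,165,4 and 3.5,"pics/tr.png")
crop(s,320,220,180,165,4,"pics/sb.png")
crop(s,210,125,170,160,4 and 3.7,"pics/sr.png")
```

```text
(no output)
```

View pics/tb.png

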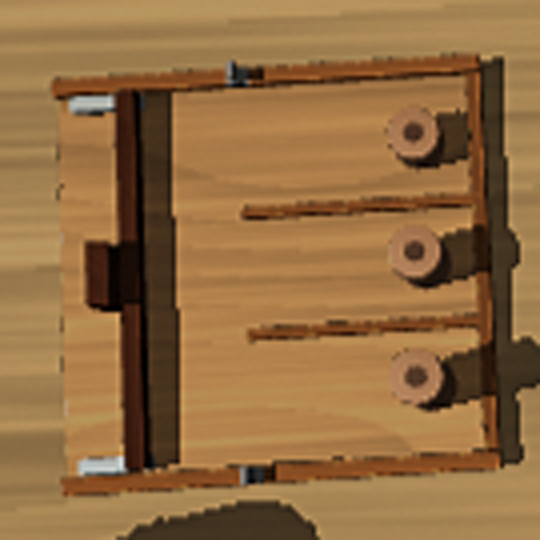

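View pics/tr.png

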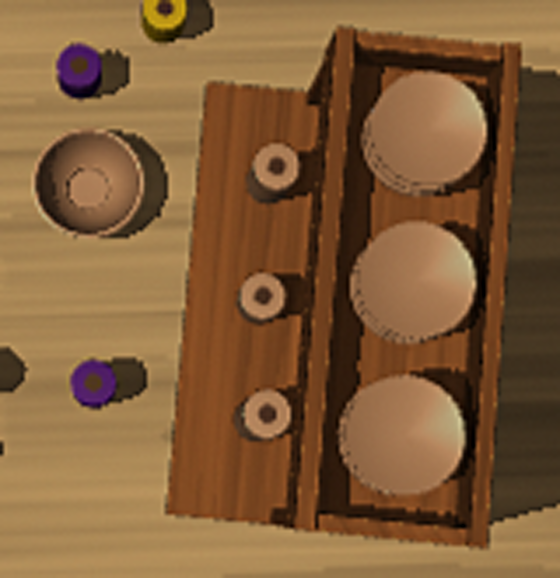

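View pics/sb.png

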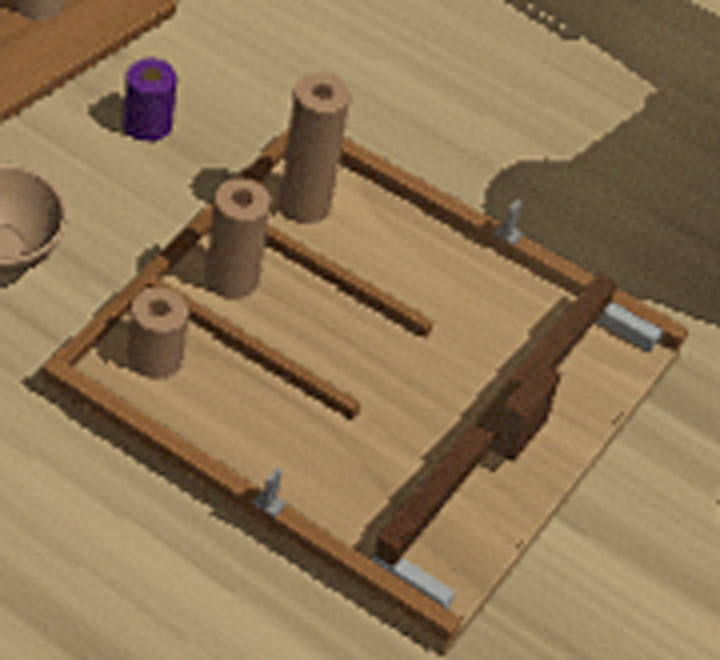

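View pics/sr.png

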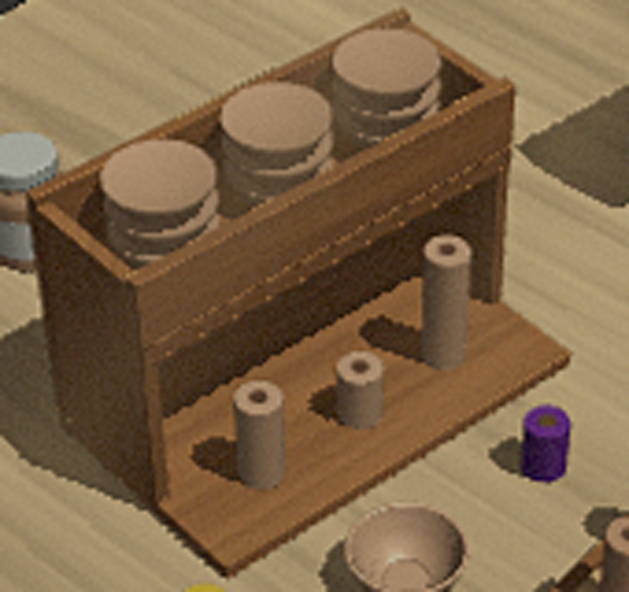

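```bash
python3 -m handwheel --help 2>&1 | head -30
python3 - <<'E'
from station import arm
print(arm.get_state()['t'])
E
```

```text
invalid input: not JSON, or not a number
0.15
```

Candidates for the three posts:

| View | Pixel | What it is |
|---|---|---|
| scene | (280,232) | rack post, middle |
| scene | (307,224) | rack post, short |
| scene | (331,193) | rack post, long |
| scene | (358,245) | purple look-alike |
| scene | (298,297) | purple look-alike |
| scene | (266,293) | yellow look-alike |
| scene | (401,243), (381,270), (360,298) | fixed pattern posts on the board |

The crops show that the three bisque posts on the rack board are the ones to move. Next I'll triangulate them.

```bash
cat > geo.py <<'E'
import numpy as np
from scipy.optimize import least_squares
from station import camera_params
C={n:camera_params(n) for n in("scene","top")}
def proj(n,X):
    c=C[n];p=np.atleast_2d(X)@c["R"].T+c["t"];K=c["intrinsics"]
    return np.c_[K[0,0]*p[:,0]/p[:,2]+K[0,2],K[1,1]*p[:,1]/p[:,2]+K[1,2]]
def atz(n,uv,z):
    c=C[n];d=c["R"].T@np.linalg.solve(c["intrinsics"],[*uv,1]);o=-c["R"].T@c["t"]
    return o+d*(z-o[2])/d[2]
def tri(obs):
    f=lambda X:np.concatenate([(proj(n,X)[0]-uv) for n,uv in obs.items()])
    r=least_squares(f,[.5,0,.05]);return r.x,np.abs(r.fun).max()
E
python3 - <<'E'
from geo import *
tr=lambda u,v:(285+u/3.5-.36,180+v/3.5-.36); tb=lambda u,v:(155+u/4-.37,195+v/4-.37)
sr=lambda u,v:(210+u/3.7-.36,125+v/3.7-.36); sb=lambda u,v:(320+u/4-.37,220+v/4-.37)
D={'mid':(tr(277,166),sr(259,397),.095),'short':(tr(263,296),sr(360,366),.065),'long':(tr(268,413),sr(447,250),.125),
'plong':(tb(416,377),sb(323,93),.125),'pmid':(tb(415,252),sb(243,200),.095),'pshort':(tb(413,132),sb(161,310),.065)}
for k,(a,b,z) in D.items():
    print(k,*[np.round(x,4) for x in tri({'top':a,'scene':b})],atz('top',a,z).round(4),atz('scene',b,z).round(4))
# board: corners of board rim top, fins
pts={'fin+y':tb(235,62),'fin-y':tb(250,465)}
print('bar top far edge',atz('top',tb(142,95),.05),atz('top',tb(145,465),.05), atz('scene',sb(570,300),.05))
print('board near corners',atz('top',tb(55,90),.029),atz('top',tb(65,490),.029))
print('far',atz('top',tb(479,60),.029),atz('top',tb(497,462),.029))
print('fins scene base', atz('scene',sb(513,238),.029),atz('scene',sb(268,508),.029))
print('fins top tip', atz('top',tb(232,66),.059),atz('top',tb(247,470),.059))
print('rack low front corners',atz('top',tr(206,83),.015),atz('top',tr(166,514),.015),atz('scene',sr(230,572),.015),atz('scene',sr(570,355),.015))
print('upper board front top',atz('top',tr(337,28),.25),atz('top',tr(297,525),.25))
print('upper lower edge scene',atz('scene',sr(147,345),.155),atz('scene',sr(507,155),.155))
E
```

```text
mid [ 0.6386 -0.132   0.0956] 0.3228 [ 0.6392 -0.1328  0.095 ] [ 0.6378 -0.1316  0.095 ]
short [ 0.5421 -0.1202  0.0662] 0.2118 [ 0.5426 -0.1207  0.065 ] [ 0.5409 -0.1205  0.065 ]
long [ 0.4495 -0.1151  0.1258] 0.3594 [ 0.4501 -0.1159  0.125 ] [ 0.4483 -0.1148  0.125 ]
plong [0.4795 0.1486 0.1237] 0.3031 [0.4798 0.1478 0.125 ] [0.4802 0.1499 0.125 ]
pmid [0.5643 0.1514 0.0926] 0.2762 [0.5644 0.1505 0.095 ] [0.5657 0.1531 0.095 ]
pshort [0.65   0.155  0.0638] 0.3732 [0.6504 0.1539 0.065 ] [0.6503 0.1563 0.065 ]
bar top far edge [0.68394366 0.3421535  0.05      ] [0.43017174 0.33846057 0.05      ] [0.45987011 0.33862945 0.05      ]
board near corners [0.6931921  0.40776023 0.029     ] [0.41525383 0.39750899 0.029     ]
far [0.70683169 0.1105889  0.029     ] [0.42597363 0.10275338 0.029     ]
fins scene base [0.42135418 0.27573291 0.029     ] [0.70254953 0.28231772 0.029     ]
fins top tip [0.70087609 0.27843751 0.059     ] [0.42473403 0.26824607 0.059     ]
rack low front corners [ 0.72278521 -0.08540011  0.015     ] [ 0.37744168 -0.04195621  0.015     ] [ 0.72468429 -0.0807135   0.015     ] [ 0.37996365 -0.04017511  0.015     ]
upper board front top [ 0.7086085  -0.16319552  0.25      ] [ 0.37062897 -0.12145847  0.25      ]
upper lower edge scene [ 0.69560884 -0.18188658  0.155     ] [ 0.3580382  -0.13161697  0.155     ]
```

Triangulated heights match the three lengths (95, 65 and 125 mm tops), so the identities hold. The moves cannot tilt the tool directly. A pose inside the arm's near limit is only "approached as far as the arm can", so I'll test whether that limit yields a lean in the direction I need: body towards +y and fingers towards −y.

```bash
python3 -m handwheel '[[[0.087,0.389,0.09,0,72],[0.087,0.389,0.09,0,72],[0.087,0.389,0.09,0,72],[0.087,0.389,0.09,0,72],[0.087,0.389,0.09,0,72],[0.087,0.389,0.09,0,72],[0.087,0.389,0.09,0,72],[0.087,0.389,0.09,0,72],[0.087,0.389,0.09,0,72],[0.087,0.389,0.09,0,72],[0.087,0.389,0.09,0,72],[0.087,0.389,0.09,0,72]]]'
python3 - <<'E'
from station import arm
s=arm.get_state(); print(s['q'].round(3),s['eef_pos'].round(4),s['ee_rot'].round(3),s['t'])
E
```

```text
t: 1.15
eef_pos: [0.0361, 0.2949, 0.2263]
ee_rot: [3.142, -0.003, 3.02]
force: [1.1, -0.3, -0.5]
width: 0.0868
[ 2.148e+00 -3.540e-01 -7.030e-01 -2.000e-03 -1.221e+00 -2.268e+00] [0.0361 0.2949 0.2263] [ 3.142e+00 -3.000e-03  3.020e+00] 1.15
```

The controller reached that pose without tilting. The joint readings show q2−q3−q5 setting the pitch and a lateral offset of about 0.19 m. The outer limit should act more cleanly, in the heading the rack faces (about −97°). I'll swing round there above everything.

```bash
python3 -m handwheel '[[[0.087,-0.218,-0.019,-0.154,0],[0.087,-0.218,-0.019,-0.154,0],[0.087,-0.218,-0.019,-0.154,0],[0.087,-0.218,-0.019,-0.154,0],[0.087,-0.218,-0.019,-0.154,0],[0.087,-0.218,-0.019,-0.154,0],[0.087,-0.218,-0.019,-0.154,0],[0.087,-0.357,-0.253,-0.154,0],[0.087,-0.357,-0.253,-0.154,0],[0.087,-0.357,-0.253,-0.154,0],[0.087,-0.357,-0.253,-0.154,0],[0.087,-0.357,-0.253,-0.154,0],[0.087,-0.357,-0.253,-0.154,0],[0.087,-0.357,-0.253,-0.154,0],[0.087,-0.279,-0.515,-0.154,0],[0.087,-0.279,-0.515,-0.154,0],[0.087,-0.279,-0.515,-0.154,0],[0.087,-0.279,-0.515,-0.154,0],[0.087,-0.279,-0.515,-0.154,0],[0.087,-0.279,-0.515,-0.154,0]]]'
cat > st.py <<'E'
from station import arm
import numpy as np
from scipy.spatial.transform import Rotation as Ro
s=arm.get_state(); R=Ro.from_euler('xyz',s['ee_rot']).as_matrix()
if __name__=='__main__':
    print('t %.2f'%s['t'],'q',s['q'].round(3),'p',s['eef_pos'].round(4),'F',s['force'].round(1),'w',round(s['width'],4))
    print('x',R[:,0].round(3),'y',R[:,1].round(3),'z',R[:,2].round(3),'tilt %.1f az %.1f'%(np.degrees(np.arccos(-R[2,2])),np.degrees(np.arctan2(R[1,2],R[0,2]))))
def toolshift(target): return R.T@(np.asarray(target)-s['eef_pos'])
E
python3 st.py
```

```text
t: 2.82
eef_pos: [0.2589, -0.2304, 0.3799]
ee_rot: [3.141, -0.001, 3.022]
force: [1.1, 0.7, -0.2]
width: 0.0868
t 2.82 q [-0.141 -0.294 -0.33  -0.    -1.536  0.021] p [ 0.2589 -0.2304  0.3799] F [ 1.1  0.7 -0.2] w 0.0868
x [-0.993  0.119  0.001] y [0.119 0.993 0.   ] z [-0.001  0.    -1.   ] tilt 0.0 az 164.5
```

```bash
python3 -m handwheel '[[[0.087,0.241,-0.16,0,0],[0.087,0.241,-0.16,0,0],[0.087,0.241,-0.16,0,0],[0.087,0.241,-0.16,0,0],[0.087,0.241,-0.16,0,0],[0.087,0.241,-0.16,0,0],[0.087,0.241,-0.16,0,0],[0.087,0.476,-0.43,0,0],[0.087,0.476,-0.43,0,0],[0.087,0.476,-0.43,0,0],[0.087,0.476,-0.43,0,0],[0.087,0.476,-0.43,0,0],[0.087,0.476,-0.43,0,0],[0.087,0.476,-0.43,0,0],[0.087,0.476,-0.43,0,0],[0.087,0.476,-0.43,0,0],[0.087,0.479,-0.90,0,0],[0.087,0.479,-0.90,0,0],[0.087,0.479,-0.90,0,0],[0.087,0.479,-0.90,0,0]]]'; python3 st.py
```

```text
t: 4.48
eef_pos: [-0.2872, -0.7675, 0.3794]
ee_rot: [3.141, -0.001, 3.023]
force: [-0.9, -1.6, 1.1]
width: 0.0869
t 4.48 q [-1.692e+00  5.950e-01  7.250e-01  1.000e-03 -1.702e+00  1.574e+00] p [-0.2872 -0.7675  0.3794] F [-0.9 -1.6  1.1] w 0.0869
x [-0.993  0.119  0.001] y [0.119 0.993 0.   ] z [-0.001  0.001 -1.   ] tilt 0.1 az 145.2
```

At the right heading now. Next I'll push past the reach limit, outward along tool −y.

```bash
python3 -m handwheel '[[[0.087,0,-0.4,0,0],[0.087,0,-0.4,0,0],[0.087,0,-0.4,0,0],[0.087,0,-0.4,0,0],[0.087,0,-0.4,0,0],[0.087,0,-0.4,0,0],[0.087,0,-0.4,0,0],[0.087,0,-0.4,0,0],[0.087,0,-0.4,0,0]]]'; python3 st.py
```

```text
t: 5.23
eef_pos: [-0.2805, -0.9272, 0.3069]
ee_rot: [-3.101, -0.011, 3.023]
force: [0.3, -0.2, 0.7]
width: 0.0868
t 5.23 q [-1.66   0.955  1.252  0.013 -1.828  1.545] p [-0.2805 -0.9272  0.3069] F [ 0.3 -0.2  0.7] w 0.0868
x [-0.993  0.118  0.011] y [ 0.118  0.992 -0.04 ] z [-0.016 -0.039 -0.999] tilt 2.4 az -112.5
```

The limit does give a lean: 2.4° in the wanted direction. Each call re-references the measured orientation, so I'll check how much short repeats add.

```bash
python3 -m handwheel '[[[0.087,0,-0.4,0,0],[0.087,0,-0.4,0,0]]]'; python3 st.py;  python3 -m handwheel '[[[0.087,0,-0.4,-0.1,0],[0.087,0,-0.4,-0.1,0]]]'; python3 st.py
```

```text
t: 5.4
eef_pos: [-0.2757, -0.9565, 0.2855]
ee_rot: [-3.062, -0.021, 3.022]
force: [0.1, -0.4, -0.2]
width: 0.0869
t 5.40 q [-1.648  0.981  1.252  0.024 -1.763  1.535] p [-0.2757 -0.9565  0.2855] F [ 0.1 -0.4 -0.2] w 0.0869
x [-0.993  0.119  0.021] y [ 0.117  0.99  -0.08 ] z [-0.03  -0.077 -0.997] tilt 4.7 az -111.4
t: 5.57
eef_pos: [-0.2685, -0.9773, 0.2816]
ee_rot: [-3.023, -0.03, 3.021]
force: [0.8, -0.4, 0.4]
width: 0.0866
t 5.57 q [-1.635  0.989  1.252  0.037 -1.717  1.524] p [-0.2685 -0.9773  0.2816] F [ 0.8 -0.4  0.4] w 0.0866
x [-0.992  0.12   0.03 ] y [ 0.116  0.986 -0.119] z [-0.044 -0.114 -0.992] tilt 7.0 az -111.0
```

About 2.3° per two-row call, with azimuth −111° drifting from the wanted −97°. Before going on, I'll check how far away the shelf behind the table is.

Run:
```python
from geo import *
from station import grab_frame
import cv2
im=grab_frame('scene'); cv2.imwrite('pics/s1.png',im)
for uv in [(15,430),(70,215),(330,70),(145,355)]:
    print(uv,[atz('scene',uv,z).round(2) for z in (-.75,0,.2)])
```

```text
(15, 430) [array([ 1.38, -0.75, -0.75]), array([ 1.39, -0.2 ,  0.  ]), array([ 1.4 , -0.05,  0.2 ])]
(70, 215) [array([ 0.63, -1.6 , -0.75]), array([ 0.94, -0.72,  0.  ]), array([ 1.02, -0.48,  0.2 ])]
(330, 70) [array([-1.3 , -1.58, -0.75]), array([-0.25, -0.71,  0.  ]), array([ 0.03, -0.47,  0.2 ])]
(145, 355) [array([ 0.88, -0.67, -0.75]), array([ 1.09, -0.15,  0.  ]), array([ 1.15, -0.01,  0.2 ])]
```

View pics/s1.png

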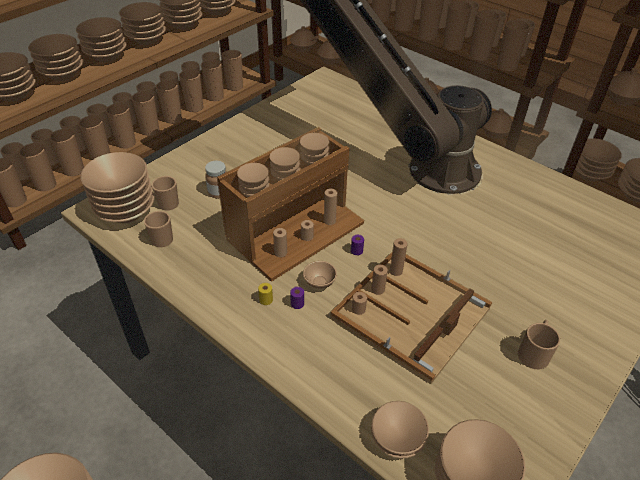

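The arm is stretched to the right over clear table (link from (440,150) to (330,0)), the shelves are further off, and the scene is untouched. I'll shift sideways so the radial direction corrects the azimuth, still pushing outward.

```bash
python3 -m handwheel '[[[0.087,-0.3,-0.25,-0.1,0],[0.087,-0.3,-0.25,-0.1,0],[0.087,-0.3,-0.25,-0.1,0],[0.087,-0.3,-0.25,-0.1,0],[0.087,-0.3,-0.25,-0.1,0],[0.087,-0.3,-0.25,-0.1,0],[0.087,-0.3,-0.25,-0.1,0]]]'; python3 st.py;  python3 -m handwheel '[[[0.087,0,-0.4,-0.1,0],[0.087,0,-0.4,-0.1,0]]]'; python3 st.py
```

```text
t: 6.2
eef_pos: [-0.0823, -1.0183, 0.2943]
ee_rot: [-2.986, -0.032, 3.023]
force: [-0.2, -0.8, -0.9]
width: 0.0869
t 6.20 q [-1.437  0.984  1.252  0.07  -1.695  1.334] p [-0.0823 -1.0183  0.2943] F [-0.2 -0.8 -0.9] w 0.0869
x [-0.992  0.119  0.032] y [ 0.112  0.982 -0.155] z [-0.049 -0.15  -0.987] tilt 9.1 az -108.2
t: 6.37
eef_pos: [-0.0853, -1.0341, 0.2971]
ee_rot: [-2.944, -0.034, 3.024]
force: [-0.9, -0.2, -1.0]
width: 0.0871
t 6.37 q [-1.438  0.986  1.252  0.081 -1.653  1.338] p [-0.0853 -1.0341  0.2971] F [-0.9 -0.2 -1. ] w 0.0871
x [-0.993  0.117  0.034] y [ 0.108  0.975 -0.196] z [-0.056 -0.191 -0.98 ] tilt 11.5 az -106.4
```

```bash
python3 -m handwheel '[[[0.087,-0.2,-0.4,-0.1,0]]]' >/dev/null; python3 st.py;  python3 -m handwheel '[[[0.087,-0.2,-0.4,-0.1,0]]]'>/dev/null; python3 st.py; python3 -m handwheel '[[[0.087,-0.2,-0.4,-0.1,0]]]'>/dev/null; python3 st.py
```

```text
t 6.45 q [-1.426  0.987  1.251  0.093 -1.626  1.323] p [-0.0759 -1.0446  0.2999] F [-1.5 -0.4 -0.5] w 0.087
x [-0.992  0.121  0.036] y [ 0.111  0.969 -0.222] z [-0.062 -0.217 -0.974] tilt 13.0 az -105.9
t 6.53 q [-1.407  0.988  1.251  0.106 -1.599  1.302] p [-0.0589 -1.056   0.3041] F [ 0.1 -0.6  0.2] w 0.0867
x [-0.992  0.125  0.037] y [ 0.112  0.961 -0.251] z [-0.067 -0.245 -0.967] tilt 14.7 az -105.2
t 6.62 q [-1.389  0.989  1.251  0.12  -1.573  1.282] p [-0.0429 -1.0665  0.3091] F [-0.2  0.3 -0.8] w 0.0871
x [-0.991  0.127  0.037] y [ 0.112  0.954 -0.28 ] z [-0.071 -0.273 -0.959] tilt 16.4 az -104.6
```

```bash
python3 -m handwheel '[[[0.087,-0.5,-0.4,-0.1,0]]]' >/dev/null;   python3 -m handwheel '[[[0.087,-0.5,-0.4,-0.1,0]]]'>/dev/null; python3 st.py; python3 -m handwheel '[[[0.087,-0.5,-0.4,-0.1,0]]]'>/dev/null; python3 -m handwheel '[[[0.087,-0.5,-0.4,-0.1,0]]]'>/dev/null;python3 st.py
```

```text
t 6.78 q [-1.328  0.994  1.251  0.152 -1.532  1.214] p [ 0.014  -1.0828  0.3162] F [-0.1  0.3  0.4] w 0.087
x [-0.99   0.136  0.036] y [ 0.117  0.939 -0.325] z [-0.078 -0.317 -0.945] tilt 19.1 az -103.8
t 6.95 q [-1.269  0.999  1.251  0.186 -1.491  1.151] p [ 0.0711 -1.0961  0.3235] F [-0.1  1.1  0.2] w 0.0868
x [-0.99   0.139  0.031] y [ 0.118  0.922 -0.37 ] z [-0.08  -0.362 -0.929] tilt 21.8 az -102.5
```

```bash
python3 -m handwheel '[[[0.087,-0.2,-0.4,-0.15,0]]]' >/dev/null;   python3 -m handwheel '[[[0.087,-0.2,-0.4,-0.15,0]]]'>/dev/null; python3 -m handwheel '[[[0.087,-0.2,-0.4,-0.15,0]]]'>/dev/null; python3 -m handwheel '[[[0.087,-0.2,-0.4,-0.15,0]]]'>/dev/null;python3 st.py; python3 -m handwheel '[[[0.087,-0.2,-0.4,-0.15,0]]]' >/dev/null;   python3 -m handwheel '[[[0.087,-0.2,-0.4,-0.15,0]]]'>/dev/null; python3 -m handwheel '[[[0.087,-0.2,-0.4,-0.15,0]]]'>/dev/null; python3 -m handwheel '[[[0.087,-0.2,-0.4,-0.15,0]]]'>/dev/null;python3 st.py
```

```text
t 7.28 q [-1.218  0.972  1.251  0.242 -1.415  1.104] p [ 0.1167 -1.1146  0.378 ] F [-0.  -1.   0.1] w 0.0869
x [-0.991  0.133  0.018] y [ 0.109  0.872 -0.477] z [-0.079 -0.47  -0.879] tilt 28.5 az -99.5
t 7.62 q [-1.167  0.939  1.251  0.306 -1.341  1.053] p [ 0.1615 -1.1259  0.4436] F [-0.2 -0.5  0.6] w 0.0869
x [-0.992  0.127 -0.001] y [ 0.104  0.807 -0.581] z [-0.073 -0.577 -0.814] tilt 35.5 az -97.2
```

Lean is now 35.5° at azimuth −97.2° with tool x level, which is exactly the rack-facing orientation. From here it only needs translations. Next I'll work out the waypoints back to the rack, starting with the long post.

```bash
cat > wp.py <<'E'
import sys,json,numpy as np
from st import *
# args: waypoints x,y,z ; prints tool shifts + row counts
prev=s['eef_pos']
for a in sys.argv[1:]:
    w=np.array([float(v) for v in a.split(',')]); d=np.linalg.norm(w-prev)
    print(a,'->',toolshift(w).round(4),'rows %.1f'%(d/.0417)); prev=w
E
python3 wp.py .3,-.5,.42 .42,-.12,.40 .458,-.045,.174 .448,-.126,.0595
```

```text
.3,-.5,.42 -> [-0.058   0.5332 -0.3519] rows 15.4
.42,-.12,.40 -> [-0.1289  0.8639 -0.5636] rows 9.6
.458,-.045,.174 -> [-0.1568  1.0598 -0.4257] rows 5.8
.448,-.126,.0595 -> [-0.157   1.0599 -0.2851] rows 3.4
```

```bash
python3 -m handwheel '[[[0.08,-0.058,0.533,-0.352,0],[0.08,-0.058,0.533,-0.352,0],[0.08,-0.058,0.533,-0.352,0],[0.08,-0.058,0.533,-0.352,0],[0.08,-0.058,0.533,-0.352,0],[0.08,-0.058,0.533,-0.352,0],[0.08,-0.058,0.533,-0.352,0],[0.08,-0.058,0.533,-0.352,0],[0.08,-0.058,0.533,-0.352,0],[0.08,-0.058,0.533,-0.352,0],[0.08,-0.058,0.533,-0.352,0],[0.08,-0.058,0.533,-0.352,0],[0.08,-0.058,0.533,-0.352,0],[0.08,-0.058,0.533,-0.352,0],[0.08,-0.058,0.533,-0.352,0],[0.08,-0.129,0.864,-0.564,0],[0.08,-0.129,0.864,-0.564,0],[0.08,-0.129,0.864,-0.564,0],[0.08,-0.129,0.864,-0.564,0],[0.08,-0.129,0.864,-0.564,0]]]'; python3 st.py; python3 wp.py .42,-.08,.38 .458,-.045,.174 .448,-.126,.0595
```

```text
t: 9.28
eef_pos: [0.3459, -0.3643, 0.414]
ee_rot: [-2.521, 0.005, 3.015]
force: [1.9, -0.2, 0.2]
width: 0.0799
t 9.28 q [ 0.023 -0.173 -0.56   0.633 -1.338 -0.351] p [ 0.3459 -0.3643  0.414 ] F [ 1.9 -0.2  0.2] w 0.0799
x [-0.992  0.126 -0.005] y [ 0.106  0.806 -0.582] z [-0.069 -0.578 -0.813] tilt 35.6 az -96.8
.42,-.08,.38 -> [-0.0375  0.2569 -0.1417] rows 7.1
.458,-.045,.174 -> [-0.0697  0.409   0.003 ] rows 5.1
.448,-.126,.0595 -> [-0.0693  0.4093  0.1436] rows 3.4
```

```bash
python3 -m handwheel '[[[0.08,-0.038,0.257,-0.142,0],[0.08,-0.038,0.257,-0.142,0],[0.08,-0.038,0.257,-0.142,0],[0.08,-0.038,0.257,-0.142,0],[0.08,-0.038,0.257,-0.142,0],[0.08,-0.038,0.257,-0.142,0],[0.08,-0.038,0.257,-0.142,0],[0.08,-0.070,0.409,0.003,0],[0.08,-0.070,0.409,0.003,0],[0.08,-0.070,0.409,0.003,0],[0.08,-0.070,0.409,0.003,0],[0.08,-0.070,0.409,0.003,0],[0.08,-0.070,0.409,0.003,0]]]'; python3 st.py
python3 - <<'E'
from geo import *; import cv2
from station import *
from st import R,s
im=grab_frame('wrist'); 
c=camera_params('wrist');T=c['tool_from_camera'];K=c['intrinsics']
def pw(X):
    pt=R.T@(np.array(X)-s['eef_pos']); pc=np.linalg.inv(T)@np.r_[pt,1]; return (K@pc[:3]/pc[2])[:2]
u=pw((.4495,-.1151,.125)).round(1); print('long top exp',u); cv2.circle(im,tuple(int(v) for v in u),4,(0,255,0),1)
cv2.imwrite('pics/w1.png',im); cv2.imwrite('pics/s2.png',grab_frame('scene'))
E
python3 wp.py .448,-.126,.0595
```

```text
t: 10.37
eef_pos: [0.4574, -0.045, 0.1696]
ee_rot: [-2.518, 0.001, 3.016]
force: [-0.7, -1.2, -0.5]
width: 0.0798
t 10.37 q [ 0.687  0.218 -0.676  0.447 -1.194 -1.091] p [ 0.4574 -0.045   0.1696] F [-0.7 -1.2 -0.5] w 0.0798
x [-0.992  0.125 -0.001] y [ 0.103  0.805 -0.584] z [-0.072 -0.58  -0.812] tilt 35.7 az -97.1
long top exp [324.1 196.9]
.448,-.126,.0595 -> [0.0006 0.0006 0.1404] rows 3.4
```

View pics/w1.png

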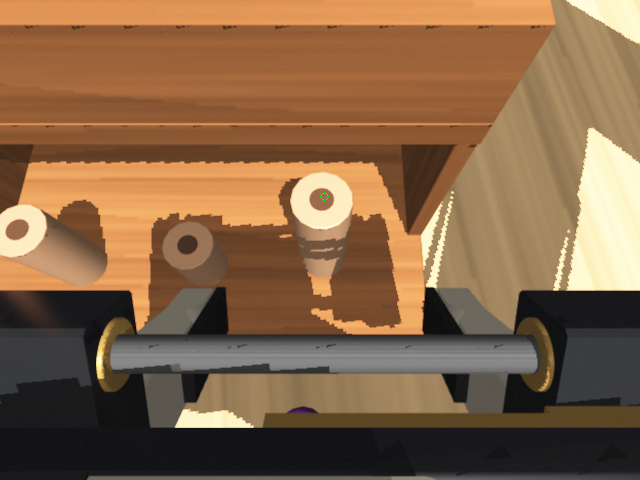

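View pics/s2.png

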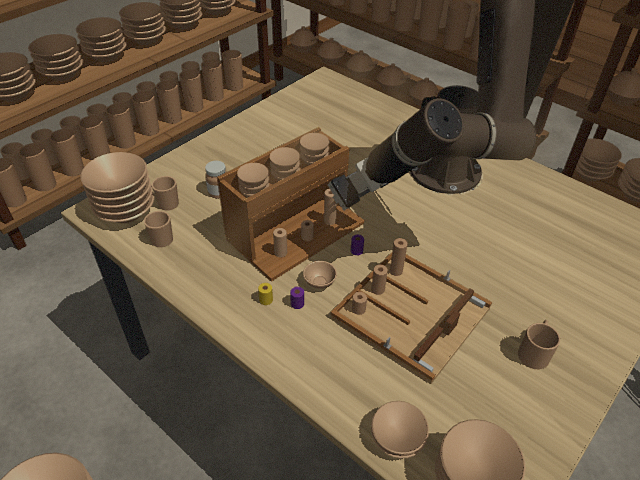

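The wrist picture shows the long post hole at (320,199) against a predicted (324,197), about 2 mm off in tool x, and I'll correct for that. The fingers straddle it and the body clears the rack front. I'll advance along tool z and grip.

```bash
python3 -m handwheel '[[[0.08,-0.001,0,0.04,0],[0.08,-0.001,0,0.08,0],[0.08,-0.001,0,0.12,0],[0.08,-0.001,0,0.14,0],[0.08,-0.001,0,0.14,0],[0.03,-0.001,0,0.14,0],[0.03,-0.001,0,0.14,0],[0.03,-0.001,0,0.14,0],[0.03,-0.001,0,0.14,0],[0.03,-0.001,0,0.14,0]]]' 20; python3 st.py
```

```text
t: 11.3
eef_pos: [0.4506, -0.1254, 0.0611]
ee_rot: [-2.52, 0.006, 3.017]
force: [0.4, -0.5, -0.5]
width: 0.0524
t 11.30 q [ 0.506  0.333 -0.906  0.68  -0.853 -1.222] p [ 0.4506 -0.1254  0.0611] F [ 0.4 -0.5 -0.5] w 0.0524
x [-0.992  0.124 -0.006] y [ 0.104  0.806 -0.583] z [-0.067 -0.579 -0.813] tilt 35.6 az -96.6
```

```bash
python3 -m handwheel '[[[0.03,0,0,0,0],[0.03,0,0,0,0],[0.03,0,0,0,0],[0.03,0,0,0,0]]]' 20; python3 st.py; python3 wp.py .4506,-.1254,.067 .462,-.04,.19 .4625,.05,.22  .4757,.2026,.22
```

```text
t: 11.63
eef_pos: [0.4509, -0.1253, 0.0613]
ee_rot: [-2.519, 0.006, 3.018]
force: [-1.2, 1.2, 2.8]
width: 0.0357
t 11.63 q [ 0.507  0.333 -0.906  0.68  -0.853 -1.222] p [ 0.4509 -0.1253  0.0613] F [-1.2  1.2  2.8] w 0.0357
x [-0.992  0.124 -0.006] y [ 0.104  0.806 -0.583] z [-0.067 -0.579 -0.813] tilt 35.6 az -96.6
.4506,-.1254,.067 -> [ 0.0002 -0.0035 -0.0045] rows 0.1
.462,-.04,.19 -> [-0.0013 -0.0051 -0.1547] rows 3.6
.4625,.05,.22 -> [ 0.0091  0.05   -0.2312] rows 2.3
.4757,.2026,.22 -> [ 0.0148  0.1743 -0.3204] rows 3.7
```

Gripped (35.7 mm). I'll lift, back out along the lean, and carry it over the long lane.

```bash
python3 -m handwheel '[[[0.03,0,-0.0035,-0.0045,0],[0.03,-0.001,-0.004,-0.045,0],[0.03,-0.001,-0.005,-0.086,0],[0.03,-0.001,-0.005,-0.127,0],[0.03,-0.001,-0.005,-0.155,0],[0.03,0.009,0.05,-0.231,0],[0.03,0.009,0.05,-0.231,0],[0.03,0.009,0.05,-0.231,0],[0.03,0.014,0.174,-0.32,0],[0.03,0.014,0.174,-0.32,0],[0.03,0.014,0.174,-0.32,0],[0.03,0.014,0.174,-0.32,0],[0.03,0.014,0.174,-0.32,0],[0.03,0.014,0.174,-0.32,0]]]' 20
python3 - <<'E'
from geo import *; import cv2
from station import *
cv2.imwrite('pics/w2.png',grab_frame('wrist')); cv2.imwrite('pics/t2.png',grab_frame('top')[180:360,150:450])
E
python3 st.py
```

```text
t: 12.8
eef_pos: [0.4761, 0.2035, 0.2188]
ee_rot: [-2.519, 0.005, 3.019]
force: [-0.3, -0.4, -2.5]
width: 0.0354
t 12.90 q [ 0.984  0.38  -0.248  0.268 -1.515 -1.204] p [0.4759 0.2014 0.2194] F [-0.  -0.  -1.7] w 0.0356
x [-0.992  0.124 -0.005] y [ 0.103  0.805 -0.584] z [-0.068 -0.58  -0.812] tilt 35.7 az -96.7
```

View pics/w2.png

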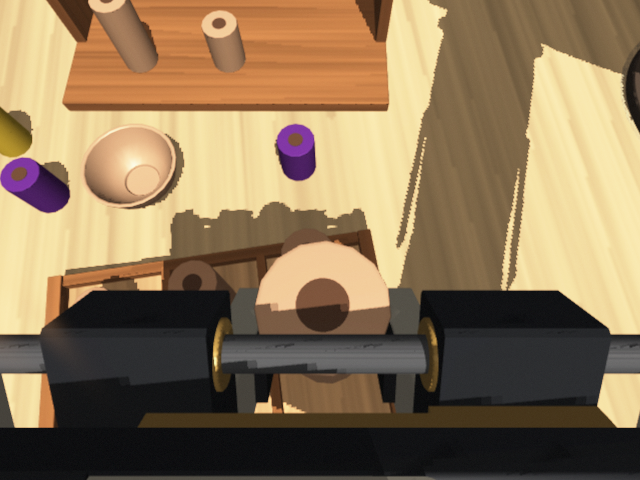

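View pics/t2.png

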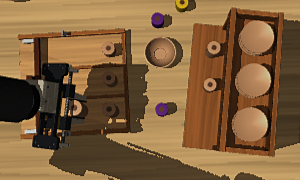

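Long post held (hole at (322,305) between the fingers), with the pattern post just visible ahead at (305,240). I'll lower it to just above the board.

```bash
python3 wp.py .4768,.2030,.0663 .4768,.2030,.0610
```

```text
.4768,.2030,.0663 -> [1.000e-04 9.070e-02 1.233e-01] rows 3.7
.4768,.2030,.0610 -> [1.000e-04 9.380e-02 1.276e-01] rows 0.1
```

```bash
python3 -m handwheel '[[[0.03,0,0.024,0.032,0],[0.03,0,0.046,0.062,0],[0.03,0,0.067,0.092,0],[0.03,0,0.085,0.1155,0],[0.03,0,0.0907,0.1233,0],[0.03,0,0.0907,0.1233,0]]]' 20;  python3 st.py; python3 wp.py .4768,.2030,.0613
```

```text
t: 13.4
eef_pos: [0.4759, 0.2009, 0.065]
ee_rot: [-2.514, 0.003, 3.016]
force: [-0.7, 0.6, -1.5]
width: 0.0355
t 13.40 q [ 0.982  0.545 -0.393  0.286 -1.22  -1.288] p [0.4759 0.2009 0.065 ] F [-0.7  0.6 -1.5] w 0.0355
x [-0.992  0.125 -0.003] y [ 0.103  0.803 -0.587] z [-0.071 -0.583 -0.81 ] tilt 35.9 az -97.0
.4768,.2030,.0613 -> [-0.0006  0.004   0.0017] rows 0.1
```

```bash
python3 -m handwheel '[[[0.03,0,0.0008,0.001,0],[0.03,0,0.0015,0.002,0],[0.03,0,0.0022,0.003,0],[0.03,0,0.0022,0.003,0]]]' 20;  python3 st.py
```

```text
t: 13.73
eef_pos: [0.4764, 0.2014, 0.0624]
ee_rot: [-2.517, 0.004, 3.016]
force: [0.7, -0.5, -2.2]
width: 0.0357
t 13.73 q [ 0.981  0.548 -0.395  0.286 -1.213 -1.29 ] p [0.4764 0.2014 0.0624] F [ 0.7 -0.5 -2.2] w 0.0357
x [-0.992  0.125 -0.004] y [ 0.103  0.804 -0.585] z [-0.07  -0.581 -0.811] tilt 35.8 az -96.9
```

```bash
python3 -m handwheel '[[[0.03,0,0.0006,0.0008,0],[0.03,0,0.0009,0.0012,0],[0.03,0,0.0009,0.0012,0]]]' 20|grep -E "pos|force"; python3 -m handwheel '[[[0.03,0,0.0006,0.0008,0],[0.03,0,0.0006,0.0008,0]]]' 20|grep -E "pos|force"
```

```text
eef_pos: [0.4766, 0.2018, 0.0614]
force: [-0.1, 0.4, -0.5]
eef_pos: [0.4767, 0.2018, 0.0614]
force: [-2.6, 1.7, 5.6]
```

Contact (force up to +5.6 N, at the same height as when picked). I'll release, back off along the lean, and look.

```bash
python3 -m handwheel '[[[0.062,0,0,0,0],[0.062,0,0,0,0],[0.062,0,0,0,0],[0.062,0,0,0,0],[0.062,0,0,-0.03,0],[0.062,0,0,-0.07,0],[0.062,0,0,-0.11,0],[0.062,0,0,-0.14,0]]]' 20; python3 st.py
python3 - <<'E'
import cv2
from station import *
im=grab_frame('scene')[200:400,300:500]; cv2.imwrite('pics/s3.png',cv2.resize(im,None,fx=3,fy=3))
E
python3 wp.py .551,-.05,.175 .541,-.131,.0355
```

```text
t: 14.82
eef_pos: [0.487, 0.2848, 0.1774]
ee_rot: [-2.518, 0.006, 3.018]
force: [1.1, 1.1, 0.4]
width: 0.062
t 14.82 q [ 1.039  0.512 -0.125  0.238 -1.518 -1.25 ] p [0.487  0.2848 0.1774] F [1.1 1.1 0.4] w 0.062
x [-0.992  0.124 -0.006] y [ 0.104  0.805 -0.584] z [-0.067 -0.58  -0.812] tilt 35.7 az -96.6
.551,-.05,.175 -> [-0.1024 -0.2636  0.1965] rows 8.3
.541,-.131,.0355 -> [-0.1008 -0.2493  0.3575] rows 3.9
```

View pics/s3.png

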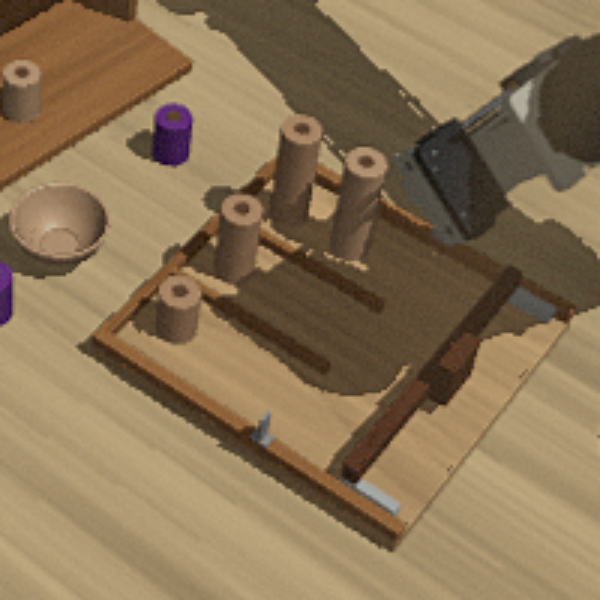

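The long post stands upright in its lane at crop (358,205), in front of the long pattern post. Next is the short post.

```bash
python3 wp.py .5535,-.044,.1575 .543,-.131,.0355
```

```text
.5535,-.044,.1575 -> [-0.104  -0.2484  0.2072] rows 8.1
.543,-.131,.0355 -> [-0.1028 -0.2491  0.3574] rows 3.6
```

```bash
python3 -m handwheel '[[[0.07,-0.104,-0.248,0.195,0],[0.07,-0.104,-0.248,0.195,0],[0.07,-0.104,-0.248,0.195,0],[0.07,-0.104,-0.248,0.195,0],[0.07,-0.104,-0.248,0.195,0],[0.07,-0.104,-0.248,0.195,0],[0.07,-0.104,-0.248,0.195,0],[0.07,-0.104,-0.248,0.207,0],[0.07,-0.104,-0.248,0.207,0]]]' 20
python3 - <<'E'
from geo import *; import cv2
from station import *
from st import R,s
im=grab_frame('wrist'); 
c=camera_params('wrist');T=c['tool_from_camera'];K=c['intrinsics']
def pw(X):
    pt=R.T@(np.array(X)-s['eef_pos']); pc=np.linalg.inv(T)@np.r_[pt,1]; return (K@pc[:3]/pc[2])[:2]
u=pw((.5441,-.1195,.065)).round(1); print('short top exp',u); cv2.circle(im,tuple(int(v) for v in u),4,(0,255,0),1)
cv2.imwrite('pics/w3.png',im)
E
python3 st.py; python3 wp.py .543,-.131,.0355
```

```text
t: 15.62
eef_pos: [0.5511, -0.0498, 0.1559]
ee_rot: [-2.522, 0.007, 3.014]
force: [-1.3, -0.2, -0.5]
width: 0.07
short top exp [323.6 226.6]
t 15.67 q [ 0.569  0.358 -0.524  0.512 -1.165 -1.019] p [ 0.5518 -0.0478  0.1566] F [ 0.  -0.1 -0.1] w 0.0704
x [-0.992  0.126 -0.008] y [ 0.108  0.807 -0.581] z [-0.067 -0.577 -0.814] tilt 35.5 az -96.6
.543,-.131,.0355 -> [-0.0007  0.0022  0.1471] rows 3.5
```

View pics/w3.png

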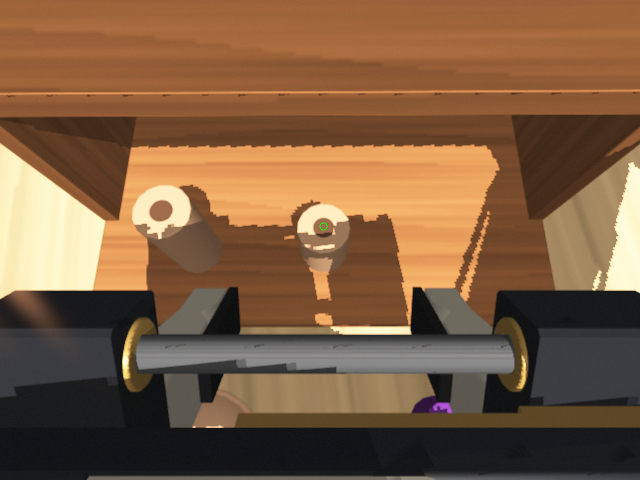

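The short post hole is at (323,227), exactly where predicted. Advance and grip.

```bash
python3 -m handwheel '[[[0.058,-0.001,0.001,0.04,0],[0.058,-0.001,0.002,0.08,0],[0.058,-0.001,0.002,0.12,0],[0.058,-0.001,0.002,0.147,0],[0.058,-0.001,0.002,0.147,0],[0.03,-0.001,0.002,0.147,0],[0.03,-0.001,0.002,0.147,0],[0.03,-0.001,0.002,0.147,0],[0.03,-0.001,0.002,0.147,0],[0.03,-0.001,0.002,0.147,0],[0.03,-0.001,0.002,0.147,0],[0.03,-0.001,0.002,0.147,0]]]' 20; python3 st.py; python3 wp.py .5434,-.131,.042 .5530,-.044,.1575 .57,.02,.19 .6462,.209,.17 .6462,.209,.041
```

```text
t: 16.67
eef_pos: [0.5446, -0.13, 0.0369]
ee_rot: [-2.523, 0.011, 3.017]
force: [-2.4, 3.8, 5.9]
width: 0.0356
t 16.67 q [ 0.401  0.474 -0.741  0.744 -0.844 -1.17 ] p [ 0.5446 -0.13    0.0369] F [-2.4  3.8  5.9] w 0.0356
x [-0.992  0.124 -0.011] y [ 0.108  0.808 -0.58 ] z [-0.063 -0.577 -0.815] tilt 35.5 az -96.3
.5434,-.131,.042 -> [ 0.001  -0.0039 -0.0035] rows 0.1
.5530,-.044,.1575 -> [ 0.0011  0.0004 -0.1484] rows 3.5
.57,.02,.19 -> [-0.0082  0.0351 -0.2128] rows 1.8
.6462,.209,.17 -> [-0.0601  0.2075 -0.3103] rows 4.9
.6462,.209,.041 -> [-0.0587  0.2823 -0.2053] rows 3.1
```

```bash
python3 -m handwheel '[[[0.03,0.001,-0.004,-0.0035,0],[0.03,0.001,-0.002,-0.044,0],[0.03,0.001,0,-0.085,0],[0.03,0.001,0,-0.125,0],[0.03,0.001,0.001,-0.148,0],[0.03,-0.008,0.035,-0.213,0],[0.03,-0.008,0.035,-0.213,0],[0.03,-0.06,0.2075,-0.31,0],[0.03,-0.06,0.2075,-0.31,0],[0.03,-0.06,0.2075,-0.31,0],[0.03,-0.06,0.2075,-0.31,0],[0.03,-0.06,0.2075,-0.31,0],[0.03,-0.06,0.2075,-0.31,0]]]' 20; python3 st.py; python3 wp.py .647,.205,.08 .647,.205,.0425 .647,.205,.0380
```

```text
t: 17.75
eef_pos: [0.6476, 0.2149, 0.1673]
ee_rot: [-2.523, 0.01, 3.022]
force: [-0.3, -0.7, -1.1]
width: 0.0357
t 17.75 q [ 0.799  0.637  0.031  0.368 -1.482 -1.054] p [0.6476 0.2149 0.1673] F [-0.3 -0.7 -1.1] w 0.0357
x [-0.993  0.12  -0.01 ] y [ 0.103  0.808 -0.58 ] z [-0.061 -0.577 -0.815] tilt 35.5 az -96.1
.647,.205,.08 -> [0.0003 0.0426 0.0768] rows 2.1
.647,.205,.0425 -> [0.0007 0.0643 0.1074] rows 0.9
.647,.205,.0380 -> [0.0007 0.0669 0.111 ] rows 0.1
```

```bash
python3 -m handwheel '[[[0.03,0,0.021,0.038,0],[0.03,0,0.0426,0.077,0],[0.03,0,0.057,0.097,0],[0.03,0,0.0643,0.1074,0],[0.03,0,0.0643,0.1074,0],[0.03,0,0.066,0.11,0],[0.03,0,0.066,0.11,0]]]' 20;  python3 st.py
```

```text
t: 18.33
eef_pos: [0.6487, 0.2056, 0.0412]
ee_rot: [-2.525, 0.012, 3.022]
force: [-0.2, -0.4, -0.4]
width: 0.0353
t 18.33 q [ 0.788  0.742 -0.088  0.391 -1.268 -1.131] p [0.6487 0.2056 0.0412] F [-0.2 -0.4 -0.4] w 0.0353
x [-0.993  0.119 -0.012] y [ 0.104  0.809 -0.578] z [-0.059 -0.575 -0.816] tilt 35.3 az -95.9
```

```bash
python3 -m handwheel '[[[0.03,0,0.0008,0.0012,0],[0.03,0,0.0015,0.0023,0],[0.03,0,0.002,0.0028,0],[0.03,0,0.002,0.0028,0]]]' 20|grep -E "pos|force"; python3 -m handwheel '[[[0.03,0,0.0005,0.0008,0],[0.03,0,0.0005,0.0008,0]]]' 20|grep -E "pos|force"
```

```text
eef_pos: [0.6489, 0.2058, 0.0384]
force: [-0.2, -0.1, -1.6]
eef_pos: [0.6489, 0.2058, 0.0377]
force: [0.8, 0.4, -0.4]
```

```bash
python3 -m handwheel '[[[0.03,0,0.0006,0.0009,0],[0.03,0,0.0006,0.0009,0]]]' 20|grep -E "pos|force"; python3 -m handwheel '[[[0.03,0,0.0005,0.0007,0],[0.03,0,0.0005,0.0007,0]]]' 20|grep -E "pos|force"
```

```text
eef_pos: [0.6491, 0.2059, 0.037]
force: [0.1, 1.0, 2.1]
eef_pos: [0.6491, 0.2059, 0.037]
force: [-1.1, 0.7, 5.2]
```

Contact at +5 N. Release and retreat.

```bash
python3 -m handwheel '[[[0.06,0,0,0,0],[0.06,0,0,0,0],[0.06,0,0,0,0],[0.06,0,0,0,0],[0.06,0,0,-0.03,0],[0.06,0,0,-0.07,0],[0.06,0,0,-0.11,0],[0.06,0,0,-0.15,0]]]' 20; python3 st.py
python3 - <<'E'
import cv2
from station import *
im=grab_frame('scene')[200:400,300:500]; cv2.imwrite('pics/s4.png',cv2.resize(im,None,fx=3,fy=3))
E
python3 wp.py .649,-.055,.172 .6394,-.143,.0495
```

```text
t: 19.83
eef_pos: [0.6576, 0.2927, 0.1607]
ee_rot: [-2.525, 0.013, 3.022]
force: [1.5, 0.9, -0.4]
width: 0.0597
t 19.83 q [ 0.859  0.724  0.192  0.338 -1.565 -1.076] p [0.6576 0.2927 0.1607] F [ 1.5  0.9 -0.4] w 0.0597
x [-0.993  0.119 -0.013] y [ 0.105  0.809 -0.578] z [-0.058 -0.576 -0.816] tilt 35.3 az -95.8
.649,-.055,.172 -> [-0.0293 -0.2906  0.1991] rows 8.5
.6394,-.143,.0495 -> [-0.0272 -0.2929  0.3502] rows 3.6
```

View pics/s4.png

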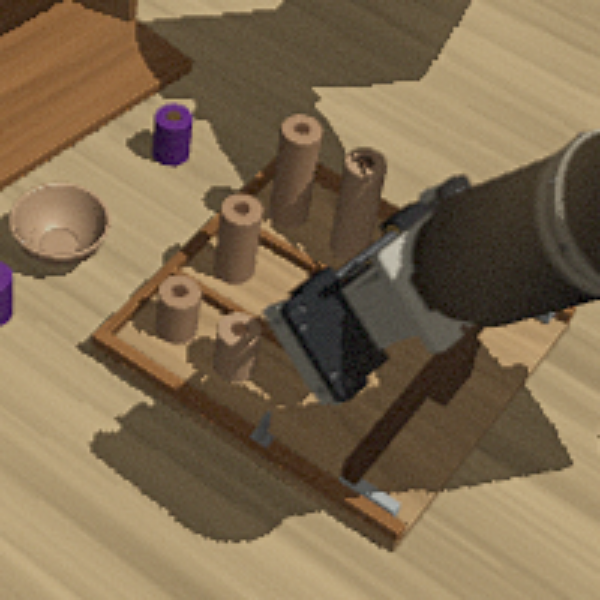

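The short post stands in front of the short pattern at crop (235,345). Now the middle post.

```bash
python3 -m handwheel '[[[0.06,-0.029,-0.29,0.199,0],[0.06,-0.029,-0.29,0.199,0],[0.06,-0.029,-0.29,0.199,0],[0.06,-0.029,-0.29,0.199,0],[0.06,-0.029,-0.29,0.199,0],[0.06,-0.029,-0.29,0.199,0],[0.06,-0.029,-0.29,0.199,0],[0.06,-0.029,-0.29,0.199,0],[0.06,-0.029,-0.29,0.199,0],[0.06,-0.029,-0.29,0.199,0]]]' 20
python3 - <<'E'
from geo import *; import cv2
from station import *
from st import R,s
im=grab_frame('wrist'); 
c=camera_params('wrist');T=c['tool_from_camera'];K=c['intrinsics']
def pw(X):
    pt=R.T@(np.array(X)-s['eef_pos']); pc=np.linalg.inv(T)@np.r_[pt,1]; return (K@pc[:3]/pc[2])[:2]
u=pw((.6406,-.1315,.095)).round(1); print('mid top exp',u); cv2.circle(im,tuple(int(v) for v in u),4,(0,255,0),1)
cv2.imwrite('pics/w4.png',im)
E
python3 st.py; python3 wp.py .6394,-.1425,.0495
```

```text
t: 20.72
eef_pos: [0.6472, -0.0585, 0.1718]
ee_rot: [-2.531, 0.021, 3.022]
force: [0.0, -0.4, 0.3]
width: 0.0599
mid top exp [324.8 212.5]
t 20.77 q [ 0.476  0.46  -0.323  0.547 -1.201 -0.91 ] p [ 0.6481 -0.0567  0.1719] F [-0.4  0.7  0.7] w 0.0599
x [-0.993  0.118 -0.022] y [ 0.109  0.812 -0.573] z [-0.05  -0.571 -0.819] tilt 35.0 az -95.0
.6394,-.1425,.0495 -> [ 0.0011 -0.0006  0.1497] rows 3.6
```

View pics/w4.png

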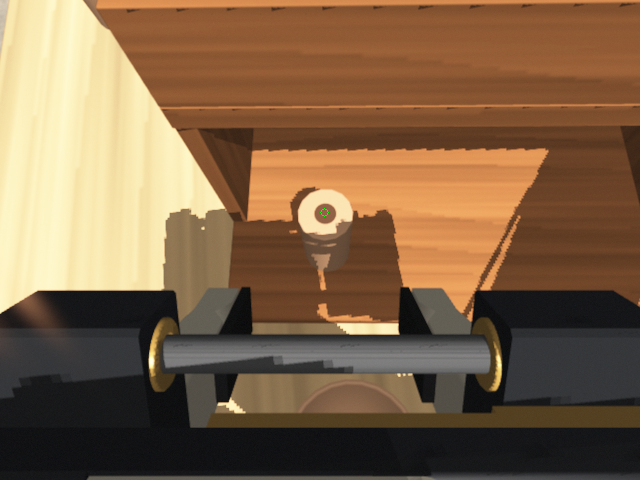

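The middle post hole is at (325,213), as predicted. Advance and grip.

```bash
python3 -m handwheel '[[[0.056,0.001,0,0.04,0],[0.056,0.001,0,0.08,0],[0.056,0.001,0,0.12,0],[0.056,0.001,0,0.15,0],[0.056,0.001,0,0.15,0],[0.03,0.001,0,0.15,0],[0.03,0.001,0,0.15,0],[0.03,0.001,0,0.15,0],[0.03,0.001,0,0.15,0],[0.03,0.001,0,0.15,0],[0.03,0.001,0,0.15,0],[0.03,0.001,0,0.15,0]]]' 20; python3 st.py; python3 wp.py .6394,-.1425,.056 .647,-.055,.178 .61,.04,.22 .562,.200,.20
```

```text
t: 21.77
eef_pos: [0.6407, -0.1412, 0.0502]
ee_rot: [-2.532, 0.024, 3.025]
force: [-1.1, 4.1, 6.7]
width: 0.036
t 21.77 q [ 0.33   0.555 -0.528  0.73  -0.906 -1.037] p [ 0.6407 -0.1412  0.0502] F [-1.1  4.1  6.7] w 0.036
x [-0.993  0.116 -0.024] y [ 0.109  0.813 -0.572] z [-0.047 -0.571 -0.82 ] tilt 34.9 az -94.7
.6394,-.1425,.056 -> [ 0.001  -0.0045 -0.0039] rows 0.1
.647,-.055,.178 -> [ 0.0007 -0.0024 -0.1542] rows 3.6
.61,.04,.22 -> [ 0.0475  0.0468 -0.2411] rows 2.6
.562,.200,.20 -> [ 0.1143  0.183  -0.3138] rows 4.0
```

Checked before moving on: placing the middle post with this 50 mm grip would put the gripper's body (±97 mm wide, lowest about 35–50 mm above the grasp) onto the 110 mm post already standing in the next lane. I'll regrip it 22 mm higher while it still stands on the rack.

```bash
python3 -m handwheel '[[[0.046,0,0,0,0],[0.046,0,0,0,0],[0.046,0,0,0,0],[0.046,-0.0005,-0.0063,-0.009,0],[0.046,-0.0005,-0.0126,-0.018,0],[0.046,-0.0005,-0.0126,-0.018,0],[0.03,-0.0005,-0.0126,-0.018,0],[0.03,-0.0005,-0.0126,-0.018,0],[0.03,-0.0005,-0.0126,-0.018,0],[0.03,-0.0005,-0.0126,-0.018,0],[0.03,-0.0005,-0.0126,-0.018,0]]]' 20; python3 st.py; python3 wp.py .6404,-.141,.080 .648,-.055,.20 .61,.04,.24 .5625,.209,.21
```

```text
t: 22.68
eef_pos: [0.6407, -0.1413, 0.0725]
ee_rot: [-2.532, 0.024, 3.025]
force: [-2.3, 1.0, 5.3]
width: 0.0356
t 22.68 q [ 0.335  0.529 -0.508  0.704 -0.944 -1.   ] p [ 0.6407 -0.1413  0.0725] F [-2.3  1.   5.3] w 0.0356
x [-0.993  0.116 -0.024] y [ 0.109  0.812 -0.573] z [-0.047 -0.571 -0.819] tilt 35.0 az -94.7
.6404,-.141,.080 -> [ 0.0001 -0.0041 -0.0063] rows 0.2
.648,-.055,.20 -> [-0.0003 -0.0021 -0.1541] rows 3.5
.61,.04,.24 -> [ 0.0475  0.048  -0.2394] rows 2.6
.5625,.209,.21 -> [ 0.1151  0.1973 -0.3091] rows 4.3
```

```bash
python3 -m handwheel '[[[0.03,0,-0.004,-0.0063,0],[0.03,0,-0.003,-0.047,0],[0.03,0,-0.002,-0.088,0],[0.03,0,-0.002,-0.128,0],[0.03,0,-0.002,-0.154,0],[0.03,0.047,0.048,-0.239,0],[0.03,0.047,0.048,-0.239,0],[0.03,0.047,0.048,-0.239,0],[0.03,0.08,0.122,-0.274,0],[0.03,0.08,0.122,-0.274,0],[0.03,0.115,0.197,-0.309,0],[0.03,0.115,0.197,-0.309,0],[0.03,0.115,0.197,-0.309,0],[0.03,0.115,0.197,-0.309,0]]]' 20; python3 st.py; python3 wp.py .5625,.209,.13 .5625,.209,.09 .5625,.209,.077
```

```text
t: 23.85
eef_pos: [0.5615, 0.2123, 0.2087]
ee_rot: [-2.531, 0.022, 3.029]
force: [0.4, -0.1, -0.7]
width: 0.0357
t 23.85 q [ 0.892  0.485 -0.12   0.33  -1.494 -1.126] p [0.5615 0.2123 0.2087] F [ 0.4 -0.1 -0.7] w 0.0357
x [-0.993  0.112 -0.022] y [ 0.105  0.813 -0.573] z [-0.046 -0.572 -0.819] tilt 35.0 az -94.6
.5625,.209,.13 -> [0.0004 0.0425 0.0663] rows 1.9
.5625,.209,.09 -> [0.0013 0.0654 0.0991] rows 1.0
.5625,.209,.077 -> [0.0016 0.0729 0.1097] rows 0.3
```

```bash
python3 -m handwheel '[[[0.03,0,0.021,0.033,0],[0.03,0.0005,0.0425,0.066,0],[0.03,0.001,0.0545,0.083,0],[0.03,0.0015,0.0654,0.099,0],[0.03,0.0015,0.071,0.107,0],[0.03,0.0015,0.0729,0.1097,0],[0.03,0.0015,0.0729,0.1097,0]]]' 20;  python3 st.py
```

```text
t: 24.43
eef_pos: [0.5627, 0.2086, 0.0768]
ee_rot: [-2.531, 0.022, 3.029]
force: [0.7, 0.4, -0.3]
width: 0.0354
t 24.43 q [ 0.885  0.606 -0.249  0.35  -1.257 -1.206] p [0.5627 0.2086 0.0768] F [ 0.7  0.4 -0.3] w 0.0354
x [-0.993  0.113 -0.022] y [ 0.105  0.812 -0.574] z [-0.047 -0.572 -0.819] tilt 35.0 az -94.7
```

```bash
python3 -m handwheel '[[[0.03,0,0.0008,0.0012,0],[0.03,0,0.0015,0.0022,0],[0.03,0,0.002,0.0028,0],[0.03,0,0.002,0.0028,0]]]' 20|grep -E "pos|force"; python3 -m handwheel '[[[0.03,0,0.0005,0.0008,0],[0.03,0,0.0005,0.0008,0]]]' 20|grep -E "pos|force"
```

```text
eef_pos: [0.563, 0.2088, 0.074]
force: [-0.5, 0.8, -1.5]
eef_pos: [0.5631, 0.2089, 0.0734]
force: [-0.4, 0.4, -1.3]
```

```bash
python3 -m handwheel '[[[0.03,0,0.0006,0.0009,0],[0.03,0,0.0006,0.0009,0]]]' 20|grep -E "pos|force"; python3 -m handwheel '[[[0.03,0,0.0004,0.0006,0],[0.03,0,0.0004,0.0006,0]]]' 20|grep -E "pos|force"
```

```text
eef_pos: [0.5633, 0.209, 0.0726]
force: [0.2, 1.7, 1.0]
eef_pos: [0.5634, 0.209, 0.0725]
force: [-1.2, 0.1, 5.4]
```

Contact. Release and retreat.

```bash
python3 -m handwheel '[[[0.056,0,0,0,0],[0.056,0,0,0,0],[0.056,0,0,0,0],[0.056,0,0,0,0],[0.056,0,0,-0.03,0],[0.056,0,0,-0.07,0],[0.0,0,0,-0.11,0],[0.0,0,0,-0.15,0],[0.0,0,0,-0.2,0],[0.0,0,0,-0.2,0]]]' 20; python3 st.py
python3 - <<'E'
import cv2
from station import *
im=grab_frame('scene'); cv2.imwrite('pics/s5full.png',im); im=im[200:400,300:500]; cv2.imwrite('pics/s5.png',cv2.resize(im,None,fx=3,fy=3))
im=grab_frame('top'); cv2.imwrite('pics/t5full.png',im)
cv2.imwrite('pics/w5.png',grab_frame('wrist'))
E
```

```text
t: 26.1
eef_pos: [0.5741, 0.3274, 0.242]
ee_rot: [-2.538, 0.029, 3.032]
force: [0.5, -1.0, 0.2]
width: 0.0348
t 26.10 q [ 0.976  0.59   0.155  0.292 -1.669 -1.146] p [0.5741 0.3274 0.242 ] F [ 0.5 -1.   0.2] w 0.0348
x [-0.994  0.109 -0.029] y [ 0.107  0.817 -0.567] z [-0.038 -0.567 -0.823] tilt 34.6 az -93.8
```

View pics/s5.png

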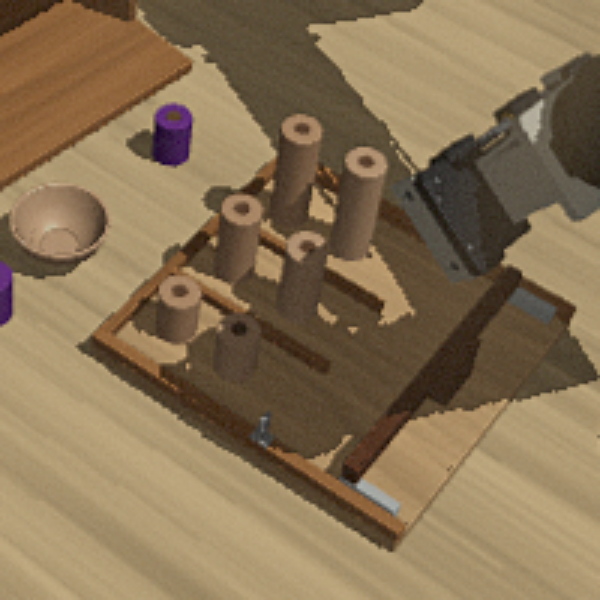

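View pics/w5.png

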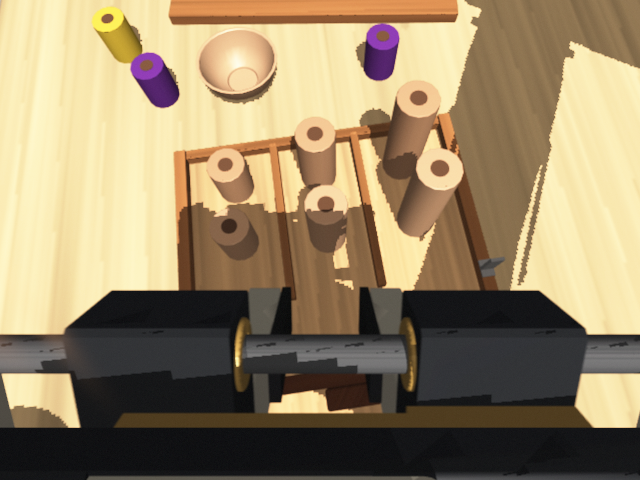

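All three stand in their lanes: long at wrist (438,168), middle at (326,203), short at (230,227). Now the bar. I'll measure the push block, the fins and the mug's clearance from the pictures.

Run:
```python
from geo import *; import cv2
t=cv2.imread('pics/top0.png'); 
tb=lambda u,v:(155+u/4-.37,195+v/4-.37); sb=lambda u,v:(320+u/4-.37,220+v/4-.37)
print('mug top c',atz('top',(109,297),.085),'handle',atz('top',(125,318),.05))
print('block top corners',[atz('top',tb(*p),.078).round(4) for p in((87,242),(90,307),(113,242),(115,310))])
print('scene block near top corners',[atz('scene',sb(*p),.078).round(4) for p in((510,405),(557,372))])
o=np.array([.5618,.2266]);bx=np.array([.0375,-.9993]);by=np.array([.9993,.0375])
P=lambda x,y,z:np.r_[o+bx*x+by*y,z]
im=cv2.resize(t[195:330,155:290],None,fx=5.9,fy=4.4) 
k=4; im=cv2.resize(t[195:330,155:290],None,fx=k,fy=k,interpolation=cv2.INTER_CUBIC)
def L(a,b,col):
    p=[tuple(int(v) for v in (proj('top',q)[0]-[155,195]+.37)*k) for q in(a,b)]; cv2.line(im,*p,col,1)
L(P(-.114,-.131,.05),P(-.114,.131,.05),(0,255,0)); L(P(-.128,-.131,.05),P(-.128,.131,.05),(0,255,255))
L(P(-.144,-.022,.078),P(-.144,.022,.078),(255,0,0))
for y in(-.14,.14): L(P(-.05,y,.029),P(-.05,y,.059),(0,0,255))
L(P(-.18,-.145,.015),P(.12,-.145,.015),(255,0,255));L(P(-.18,.145,.029),P(.12,.145,.029),(255,0,255))
cv2.imwrite('pics/ov.png',im)
```

```text
mug top c [0.47173182 0.54636399 0.085     ] handle [0.41611786 0.51499904 0.05      ]
block top corners [array([0.5791, 0.372 , 0.078 ]), array([0.5353, 0.3695, 0.078 ]), array([0.5786, 0.3546, 0.078 ]), array([0.5328, 0.3528, 0.078 ])]
scene block near top corners [array([0.5776, 0.3631, 0.078 ]), array([0.5375, 0.3709, 0.078 ])]
```

View pics/ov.png

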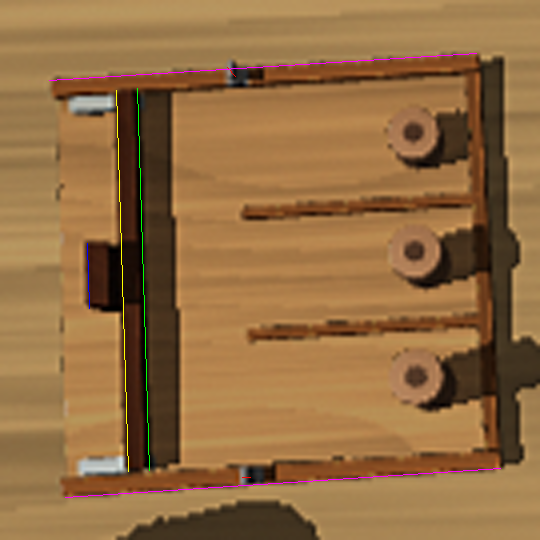

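```bash
python3 wp.py .560,.405,.15 .558,.400,.055
```

```text
.560,.405,.15 -> [0.0233 0.114  0.0252] rows 2.9
.558,.400,.055 -> [0.027  0.164  0.1061] rows 2.3
```

```bash
python3 -m handwheel '[[[0,0.0233,0.114,0.025,0],[0,0.0233,0.114,0.025,0],[0,0.0233,0.114,0.025,0],[0,0.0233,0.114,0.025,0],[0,0.027,0.139,0.066,0],[0,0.027,0.164,0.106,0],[0,0.027,0.164,0.106,0],[0,0.027,0.164,0.106,0]]]' 30; python3 st.py; python3 wp.py .5575,.39,.055 .5575,.38,.055 .5565,.35,.055
```

```text
t: 26.92
eef_pos: [0.5563, 0.3965, 0.0507]
ee_rot: [-2.525, 0.019, 3.029]
force: [0.1, -0.6, 0.5]
width: 0.0001
t 26.92 q [ 1.041  0.803  0.113  0.253 -1.455 -1.264] p [0.5563 0.3965 0.0507] F [ 0.1 -0.6  0.5] w 0.0001
x [-0.993  0.113 -0.019] y [ 0.103  0.809 -0.578] z [-0.05  -0.577 -0.816] tilt 35.4 az -94.9
.5575,.39,.055 -> [-0.002  -0.0077  0.0002] rows 0.2
.5575,.38,.055 -> [-0.0032 -0.0157  0.006 ] rows 0.2
.5565,.35,.055 -> [-0.0056 -0.0401  0.0233] rows 0.7
```

```bash
python3 -m handwheel '[[[0,-0.002,-0.0142,0.0049,0],[0,-0.003,-0.019,0.0083,0],[0,-0.004,-0.024,0.012,0],[0,-0.005,-0.029,0.0152,0]]]' 30|grep -E "pos|force"; python3 st.py
```

```text
eef_pos: [0.558, 0.3657, 0.0563]
force: [-1.6, 6.1, -4.3]
t 27.25 q [ 1.018  0.763  0.044  0.266 -1.416 -1.255] p [0.558  0.3657 0.0563] F [-1.6  6.1 -4.3] w 0.0007
x [-0.993  0.112 -0.02 ] y [ 0.104  0.813 -0.574] z [-0.048 -0.572 -0.819] tilt 35.0 az -94.8
```

```bash
python3 -m handwheel '[[[0,-0.001,-0.005,0.0037,0],[0,-0.002,-0.01,0.0075,0],[0,-0.003,-0.0145,0.0112,0],[0,-0.004,-0.0194,0.015,0],[0,-0.0045,-0.0242,0.0187,0],[0,-0.0045,-0.0242,0.0187,0]]]' 30|grep -E "pos|force"; python3 st.py
python3 - <<'E'
import cv2
from station import *
im=grab_frame('scene'); cv2.imwrite('pics/s6.png',cv2.resize(im[230:390,330:500],None,fx=3.7,fy=3.7,interpolation=cv2.INTER_CUBIC))
im=grab_frame('top'); cv2.imwrite('pics/t6.png',cv2.resize(im[195:330,155:290],None,fx=4,fy=4,interpolation=cv2.INTER_CUBIC))
cv2.imwrite('pics/w6.png',grab_frame('wrist'))
E
```

```text
eef_pos: [0.5597, 0.3358, 0.0573]
force: [-1.1, 3.4, -1.7]
t 27.75 q [ 0.995  0.731 -0.022  0.28  -1.373 -1.249] p [0.5597 0.3358 0.0573] F [-1.1  3.4 -1.7] w 0.0003
x [-0.993  0.112 -0.022] y [ 0.105  0.815 -0.57 ] z [-0.046 -0.569 -0.821] tilt 34.8 az -94.6
```

View pics/s6.png

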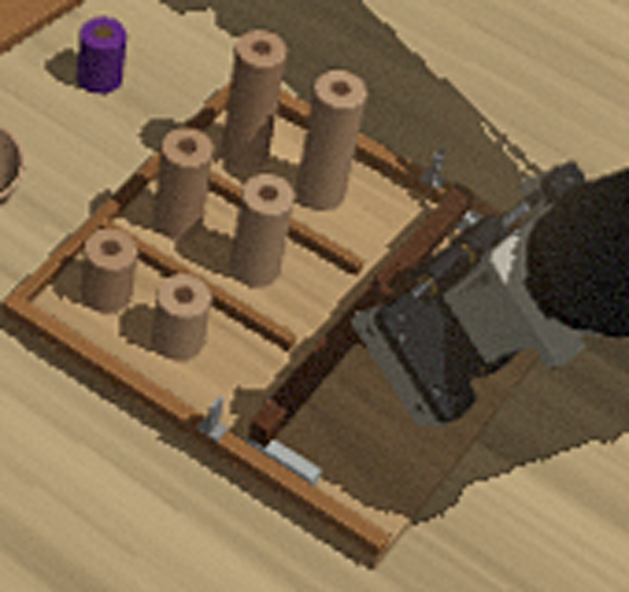

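View pics/t6.png

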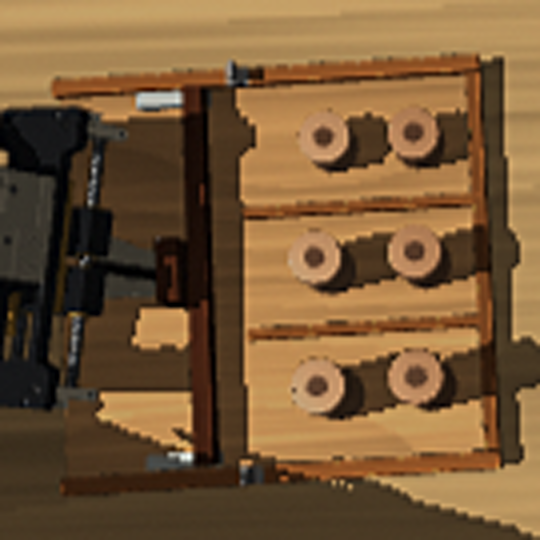

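View pics/w6.png

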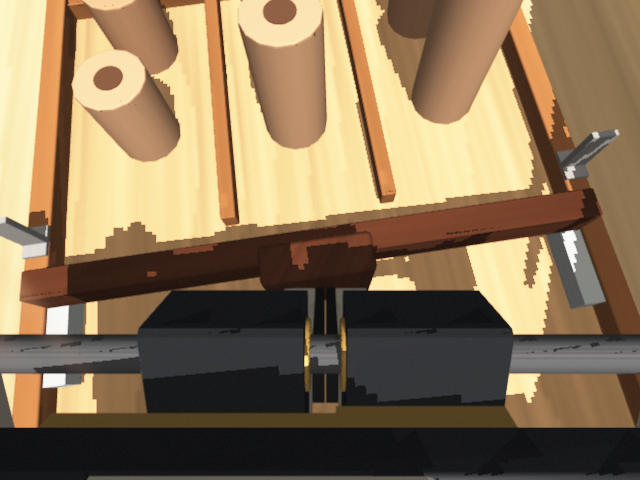

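Posts are standing, and the bar is now short of the fins by about 10 mm (fins at wrist (45,240) and (572,165)). I'll zoom in to measure the remainder.

Run:
```python
import cv2
w=cv2.imread('pics/w6.png')
a=cv2.resize(w[200:310,0:130],None,fx=5,fy=5,interpolation=cv2.INTER_CUBIC)
b=cv2.resize(w[110:230,510:640],None,fx=5,fy=4.58 and 5,interpolation=cv2.INTER_CUBIC)
cv2.imwrite('pics/w6a.png',a);cv2.imwrite('pics/w6b.png',b[:600])
```

```text
(no output)
```

View pics/w6a.png

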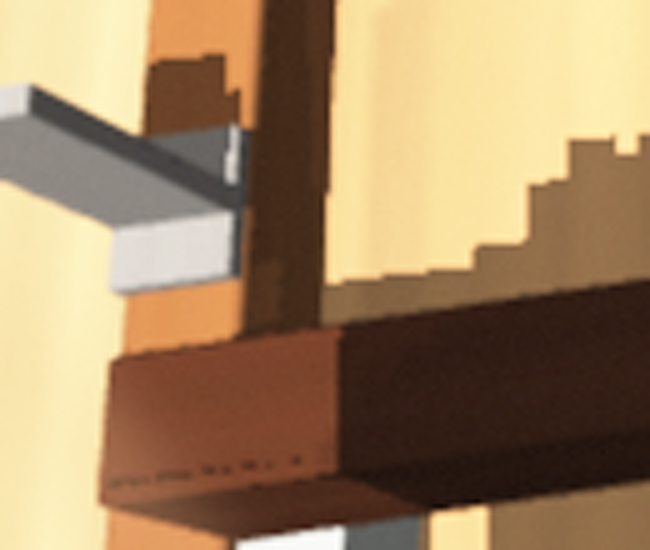

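View pics/w6b.png

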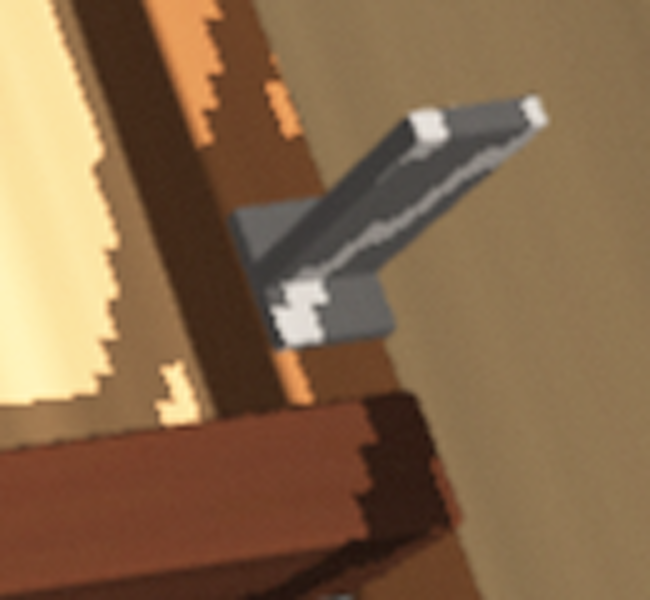

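```bash
cat > wr.py <<'E'
from geo import *
from station import camera_params
from st import R,s
c=camera_params('wrist');T=c['tool_from_camera'];K=c['intrinsics']
o=np.array([.5618,.2266]);bx=np.array([.0375,-.9993]);by=np.array([.9993,.0375])
def watz(uv,z):
    d=R@(T[:3,:3]@np.linalg.solve(K,[*uv,1]));C0=R@T[:3,3]+s['eef_pos']; return C0+d*(z-C0[2])/d[2]
def bd(X): d=X[:2]-o; return np.r_[d@bx,d@by]*1000
def pw(X):
    pt=R.T@(np.array(X)-s['eef_pos']); pc=np.linalg.inv(T)@np.r_[pt,1]; return (K@pc[:3]/pc[2])[:2]
def P(x,y,z): return np.r_[o+bx*x+by*y,z]
E
python3 - <<'E'
from wr import *
A=lambda u,v:(u/5-.4,200+v/5-.4); B=lambda u,v:(510+u/5-.4,110+v/5-.4)
for n,p,z in [('bar L end',A(110,360),.05),('bar L 2',A(340,325),.05),('bar L3',A(650,282),.05),('bar R0',B(0,450),.05),('bar R end',B(415,393),.05),
 ('finL top c',A(28,103),.059),('finR top inner c',B(430,125),.059),('finR top outer',B(535,110),.059),
 ('finL nearbot inner',A(238,205),.031),('finR bottom mid inner',B(285,285),.031),('finL plate near',A(240,272),.03),('finL plate near2',A(115,293),.03),('finL plate far',A(245,125),.03),
 ('finR plate near in',B(275,348),.03),('finR plate far in',B(235,210),.03)]:
    print(n,bd(watz(p,z)).round(1))
E
```

```text
bar L end [-71.6 132.9]
bar L 2 [-71.5 112.7]
bar L3 [-71.8  85.1]
bar R0 [-71.9 -88.3]
bar R end [ -72.3 -127.2]
finL top c [-50.  135.5]
finR top inner c [ -50.1 -131.3]
finR top outer [ -50.1 -141.2]
finL nearbot inner [-50.3 135. ]
finR bottom mid inner [ -51.5 -132.2]
finL plate near [-57.  135.1]
finL plate near2 [-57.3 147.4]
finL plate far [-41.1 135.5]
finR plate near in [ -57.9 -129.5]
finR plate far in [ -41.8 -130.6]
```

Measurements agree well: the bar's far face is at board x = −71.8 mm and the fins at −50.0, so 22 mm remain. I'll push 17 mm, then re-measure.

```bash
python3 -m handwheel '[[[0,-0.0006,-0.0035,0.0033,0],[0,-0.0013,-0.0065,0.0062,0],[0,-0.002,-0.0095,0.009,0],[0,-0.0025,-0.0125,0.0116,0],[0,-0.0025,-0.0125,0.0116,0]]]' 30|grep -E "pos|force"; python3 st.py
python3 - <<'E'
import cv2
from station import *
w=grab_frame('wrist'); cv2.imwrite('pics/w7.png',w)
a=cv2.resize(w[200:310,0:130],None,fx=5,fy=5,interpolation=cv2.INTER_CUBIC)
b=cv2.resize(w[110:230,510:640],None,fx=5,fy=5,interpolation=cv2.INTER_CUBIC)
cv2.imwrite('pics/w7a.png',a);cv2.imwrite('pics/w7b.png',b)
E
```

```text
eef_pos: [0.5611, 0.3193, 0.0559]
force: [-0.7, 4.2, 2.7]
t 28.32 q [ 0.982  0.719 -0.057  0.29  -1.35  -1.246] p [0.5611 0.3193 0.0559] F [-0.7  4.2  2.7] w 0.0001
x [-0.993  0.111 -0.024] y [ 0.105  0.814 -0.571] z [-0.044 -0.569 -0.821] tilt 34.8 az -94.5
```

View pics/w7.png

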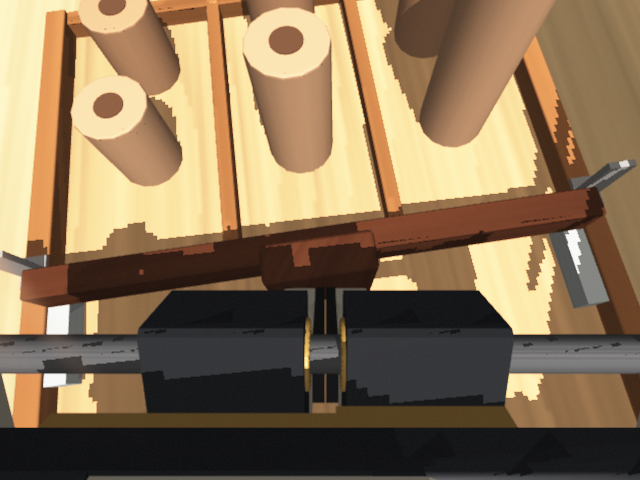

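View pics/w7a.png

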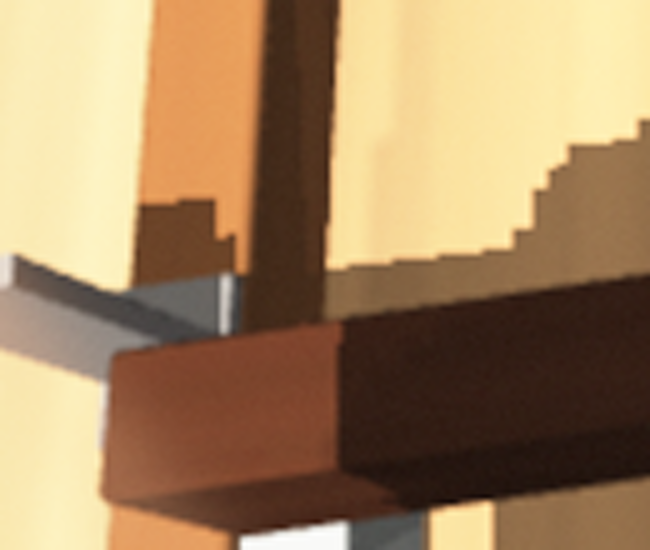

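View pics/w7b.png

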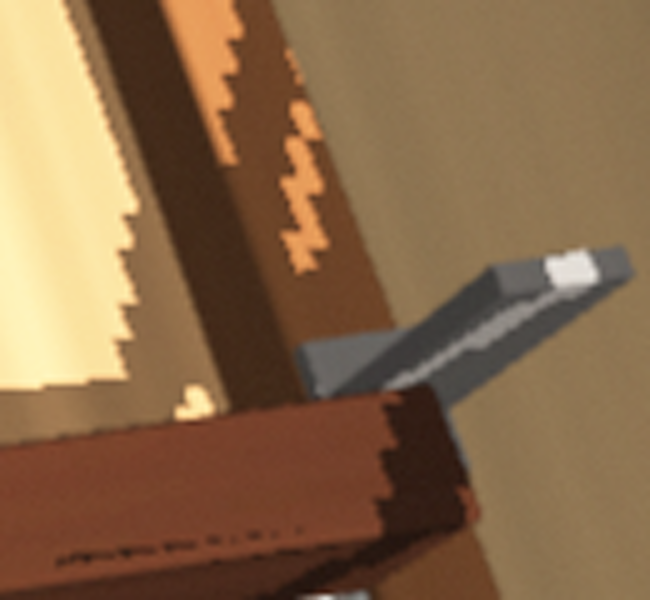

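Run:
```python
from wr import *
A=lambda u,v:(u/5-.4,200+v/5-.4); B=lambda u,v:(510+u/5-.4,110+v/5-.4)
for n,p,z in [('bar L end',A(112,356),.05),('bar L 2',A(340,322),.05),('bar L3',A(650,275),.05),('bar R0',B(0,446),.05),('bar R end',B(425,385),.05),
 ('finL top c',A(5,268),.059),('finR top inner c',B(505,278),.059),('finR top outer',B(615,262),.059)]:
    print(n,bd(watz(p,z)).round(1))
```

```text
bar L end [-55.2 132.8]
bar L 2 [-55.2 112.8]
bar L3 [-55.1  85.4]
bar R0 [-55.4 -87.1]
bar R end [ -55.6 -126.8]
finL top c [-49.3 136.1]
finR top inner c [ -50.1 -130.6]
finR top outer [ -50.1 -140.6]
```

Bar far face at −55.3, fin middle at −50 to −49.5. I'll push the last ~5 mm slowly.

```bash
python3 -m handwheel '[[[0,-0.0002,-0.001,0.0009,0],[0,-0.0004,-0.002,0.0017,0],[0,-0.0006,-0.003,0.0025,0],[0,-0.0008,-0.0038,0.0032,0],[0,-0.0008,-0.0038,0.0032,0]]]' 30|grep -E "pos|force"; python3 st.py
python3 - <<'E'
import cv2
from station import *
w=grab_frame('wrist'); cv2.imwrite('pics/w8.png',w)
a=cv2.resize(w[200:310,0:130],None,fx=5,fy=5,interpolation=cv2.INTER_CUBIC)
b=cv2.resize(w[110:230,510:640],None,fx=5,fy=5,interpolation=cv2.INTER_CUBIC)
cv2.imwrite('pics/w8a.png',a);cv2.imwrite('pics/w8b.png',b)
E
```

```text
eef_pos: [0.5614, 0.3149, 0.0558]
force: [-2.6, 5.4, 3.0]
t 28.78 q [ 0.979  0.715 -0.066  0.293 -1.344 -1.245] p [0.5614 0.3149 0.0558] F [-2.6  5.4  3. ] w 0.0004
x [-0.994  0.111 -0.024] y [ 0.105  0.815 -0.57 ] z [-0.044 -0.569 -0.821] tilt 34.8 az -94.4
```

View pics/w8a.png

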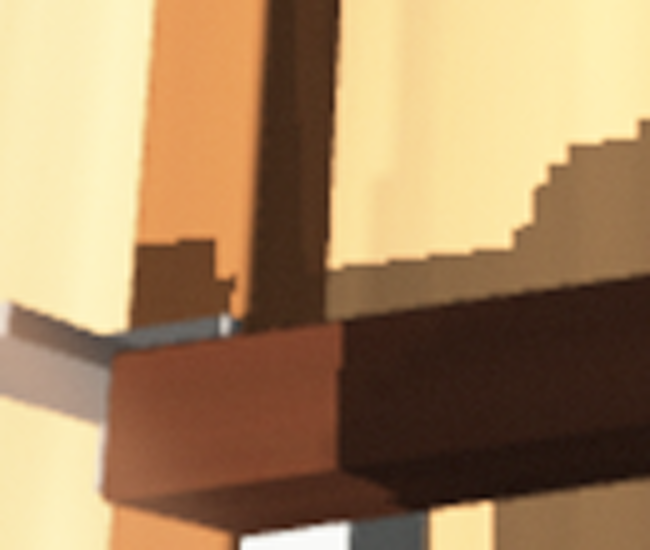

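View pics/w8b.png

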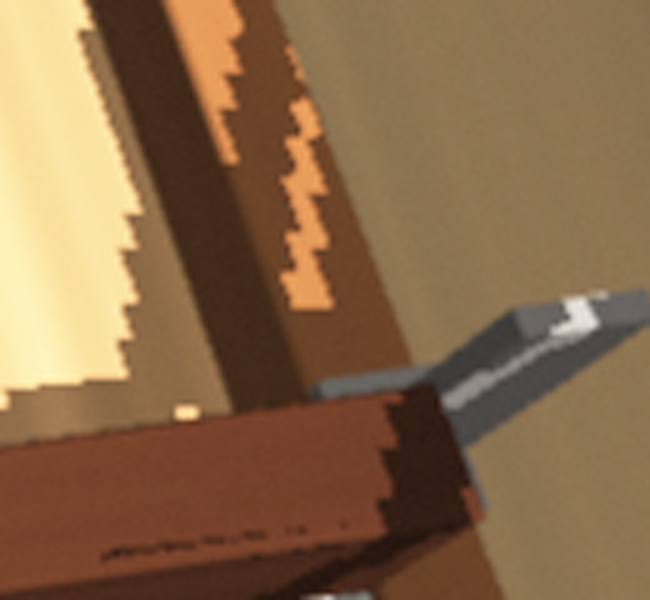

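Run:
```python
from wr import *
A=lambda u,v:(u/5-.4,200+v/5-.4); B=lambda u,v:(510+u/5-.4,110+v/5-.4)
for n,p,z in [('bar L end',A(112,355),.05),('bar L 2',A(340,321),.05),('bar L3',A(650,275),.05),('bar R0',B(0,446),.05),('bar R end',B(430,383),.05),
 ('finL plate far in',A(240,315),.03),('finL top inner far corner',A(10,303),.059),('finL top inner near',A(5,333),.059),('finR plate far in',B(315,385),.03),('finR top inner far',B(518,308),.059),('finR top inner near',B(530,338),.059),('finR top outer c',B(640,305),.059)]:
    print(n,bd(watz(p,z)).round(1))
for q in (-.051,-.0495): print([pw(P(q,y,.05)).round(1) for y in(.131,-.131)],[pw(P(q,y,.059)).round(1) for y in(.136,-.131)])
```

```text
bar L end [-50.8 133.1]
bar L 2 [-50.8 113.1]
bar L3 [-50.8  85.6]
bar R0 [-51.1 -86.9]
bar R end [ -51.1 -127.1]
finL plate far in [-41.2 135.2]
finL top inner far corner [-48.1 135.6]
finL top inner near [-50.8 135.8]
finR plate far in [ -42.2 -130.3]
finR top inner far [ -48.7 -130.5]
finR top inner near [ -51.7 -130.5]
finR top outer c [ -50.1 -141. ]
[array([ 26.7, 270.3]), array([603.9, 184.7])] [array([  0. , 266.8]), array([616.2, 175.7])]
[array([ 27. , 267.1]), array([602.7, 181.8])] [array([  0.4, 263.4]), array([615. , 172.6])]
```

The bar face is at −50.9 and the fin middle at about −49.8, so a 1 mm nudge remains. Then I'll back away.

```bash
python3 -m handwheel '[[[0,-0.0001,-0.0006,0.0004,0],[0,-0.0002,-0.001,0.0007,0],[0,-0.0002,-0.001,0.0007,0]]]' 30|grep -E "pos|force"; python3 -m handwheel '[[[0,0,0.005,-0.004,0],[0,0,0.012,-0.012,0],[0,0,0.02,-0.03,0],[0,0,0.02,-0.07,0],[0,0,0.02,-0.11,0],[0,0,0.02,-0.15,0],[0,0,0.02,-0.15,0],[0,0,0.02,-0.15,0]]]' 30; python3 st.py
python3 - <<'E'
import cv2
from station import *
w=grab_frame('wrist'); cv2.imwrite('pics/w9.png',w)
im=grab_frame('scene'); cv2.imwrite('pics/s9.png',im)
im=grab_frame('top'); cv2.imwrite('pics/t9.png',im)
E
```

```text
eef_pos: [0.5614, 0.3145, 0.0559]
force: [-2.9, 4.9, 1.9]
t: 29.75
eef_pos: [0.5706, 0.4178, 0.1697]
ee_rot: [-2.538, 0.026, 3.031]
force: [0.4, -0.1, -0.9]
width: 0.0001
t 29.75 q [ 1.04   0.739  0.278  0.255 -1.661 -1.208] p [0.5706 0.4178 0.1697] F [ 0.4 -0.1 -0.9] w 0.0001
x [-0.994  0.11  -0.026] y [ 0.105  0.817 -0.568] z [-0.041 -0.567 -0.823] tilt 34.6 az -94.2
```

View pics/w9.png

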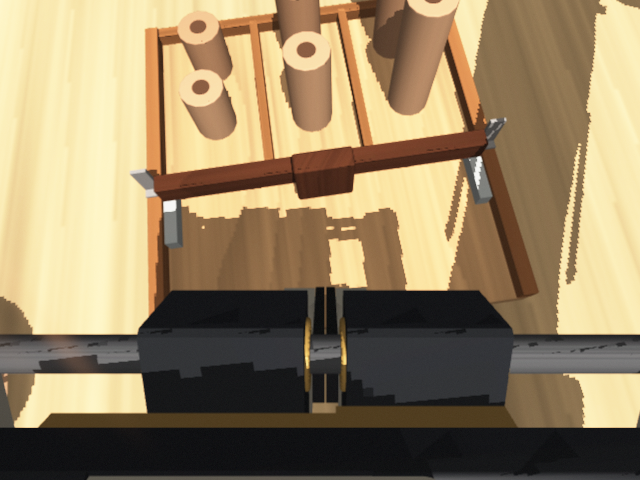

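View pics/s9.png

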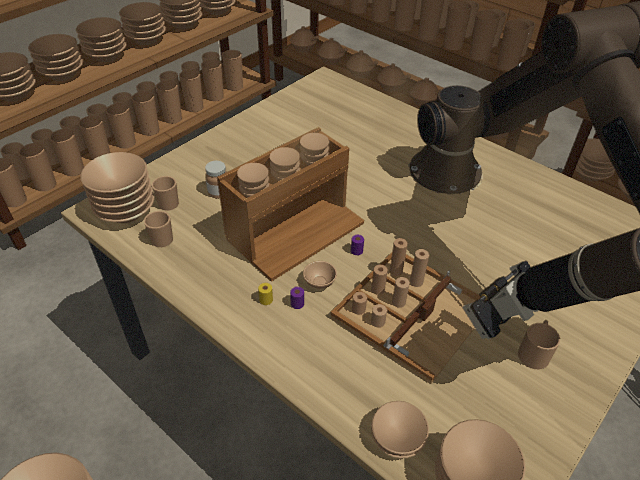

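View pics/t9.png

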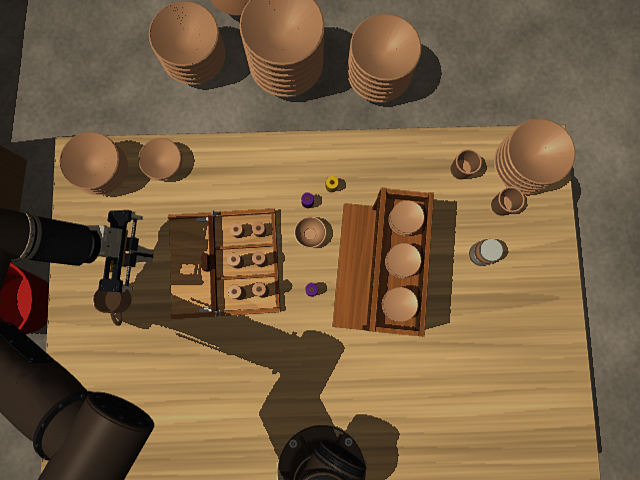

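All posts are standing, the rack is empty, and the bowl, mug and jar are in place. One last measurement of the bar against the fins with the gripper clear.

Run:
```python
import cv2
w=cv2.imread('pics/w9.png')
a=cv2.resize(w[155:215,120:220],None,fx=6,fy=6,interpolation=cv2.INTER_CUBIC)
b=cv2.resize(w[105:165,430:530],None,fx=6,fy=6,interpolation=cv2.INTER_CUBIC)
cv2.imwrite('pics/w9ab.png',cv2.vconcat([a[:300],b[:300]]))
```

```text
(no output)
```

View pics/w9ab.png

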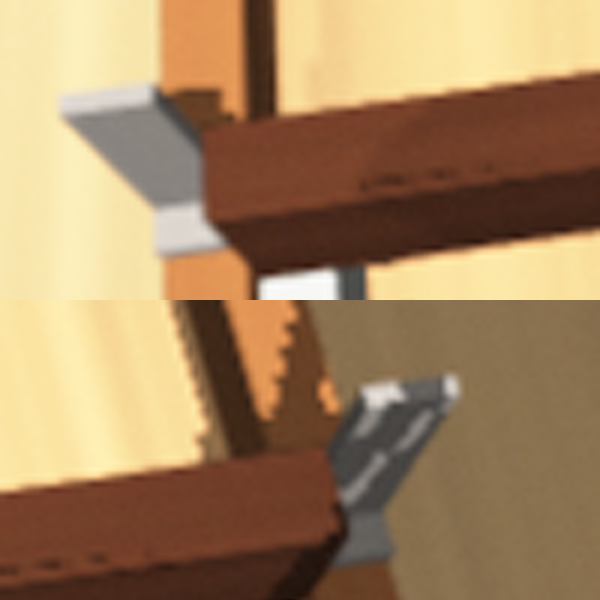

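Run:
```python
from wr import *
A=lambda u,v:(120+u/6-.42,155+v/6-.42); B=lambda u,v:(430+u/6-.42,105+(v-300)/6-.42)
for n,p,z in [('bar L end',A(205,133),.05),('bar L 2',A(600,73),.05),('bar R0',B(0,492),.05),('bar R end',B(325,448),.05),
 ('finL top c',A(108,100),.059),('finL top inner far',A(152,85),.059),('finL top inner near',A(158,103),.059),('finR top c',B(410,395),.059),('finR top inner far',B(365,387),.059),('finR top inner near',B(372,408),.059)]:
    print(n,bd(watz(p,z)).round(1))
for n,X in [('long',(.4781,.2128)),('short',(.6503,.2167)),('mid',(.5643,.2200))]: print(n,bd(np.array([*X,0])).round(1))
```

```text
bar L end [-49.4 129.6]
bar L 2 [-48.9  79. ]
bar R0 [-48.9 -85.5]
bar R end [ -49.3 -128.5]
finL top c [-48.1 138. ]
finL top inner far [-46.9 132.5]
finL top inner near [-49.5 131.8]
finR top c [ -48.7 -136.6]
finR top inner far [ -46.6 -131.4]
finR top inner near [ -49.8 -131.4]
long [ 10.7 -84.2]
short [13.2 88.1]
mid [6.7 2.3]
```

The bar face is 0.8 mm short of the fin centre, inside the fin's own 3 mm thickness and not past it. The posts stand near the lane centres, and the arm is clear. Handing in.

Run:
```python
from station import arm
s=arm.get_state(); print(round(s['t'],2),s['force'].round(1)); print(arm.job_done())
```

```text
29.9 [ 0.9 -1.  -1.1]
the job is handed in; nothing more can be done
None
```

I moved the three posts from the rack into the lanes headed by their matching fixed posts, then pushed the stop bar up to the fins. I handed the job in at 29.9 s; no verdict was reported.

- **Leaning the gripper:** the moves cannot tilt the tool, so I stretched the arm past its outer reach in short calls until the gripper leaned 35°. Throughout that stretch joint 3 read 1.251–1.252 rad, a hair over the listed 1.25 limit. I took that as rounding, but I can't confirm it.
- **Placing the posts:** I lowered each post onto the board until the force reading showed contact (about 5 N) before letting go. I gripped the middle post again 22 mm higher, so the gripper's body would clear the long post already standing in the next lane.

**Last checks:**

| Item | Position on the board |
|---|---|
| Long post | x +11 mm, 1 mm off its lane centre |
| Short post | x +13 mm, 3 mm off its lane centre |
| Middle post | x +7 mm, 2 mm off its lane centre |
| Stop bar's far face | about 0.8 mm short of the fins' centre, within their 3 mm thickness and not past them |

- **How I got these:** the post positions come from the gripper's pose at release. The last pictures show all three standing.
- **Small disagreement:** two pictures of the same fins put them 1–2 mm apart, which is within the calibration. I compared the bar and the fins within one picture.
- **Everything else:** the bowl, mug, jar and the purple and yellow look-alikes are where they were, and the gripper was clear of everything at hand-in.

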